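Take the lid off the lower tray and put the dreidel away

TASK

We are packing the holiday things away in the lower of the two stacked trays. Its lid is held shut by the stop lip at the front: lift the lid's front end over the lip, slide the lid out of its grooves and lay it flat on the sill with its pull fin upward, then put the dreidel inside the open lower tray. Leave everything else where it stands.

Things in the scene. Friction and masses are not known exactly. Their poses are not given: they have to be found in the camera images.
- trays: Fixed stack of two grey plastic trays, each 180 (x) by 120 (y) by 62 mm, the upper set back 60 mm on four risers (|y| 60-68, x -10 to 80). Origin: centre of the lower tray's underside, on the sill; x from its front end to its rear, z up. Lower tray, mm: inside x -85 to 87, |y| under 57 (under 48 between the runners), floor top z 3, side walls z 58 in the front half; the lid lies on runners at z 50.
- lip (a point): Middle of the top of the lower tray's stop lip: its front end wall, x -90 to -85 in the tray frame, top z 58, that is 8 mm above the runners; it keeps the shut lid from sliding out forward (tray -x). Axes as the tray's. Level, the lid cannot be raised enough to pass it: only its front end may go up (8 to 11 mm) while its rear end stays down.
- groove (a point): Front end of the left groove's upper flange (one over each long edge of the lid): x 7 to 90, |y| over 50, underside z 59.5 in the tray frame; axes as the tray's. The groove is 9.5 mm high, the lid 4 mm. Swung up about its rear edge, the lid binds on the flanges, and can be felt to, soon after its front end clears the lip; eased a little, it slides out along its own sloping plane, free after 80 mm.
- upper_edge (a point): Middle of the lower front edge of the upper tray; axes as the tray's. The upper tray with its own lid is a closed obstacle: tray frame x -30 to 150, |y| up to 60, z 124 to 186 (its fin, x 16, up to z 213). It hangs so close by the lower lid's fin (x -44 or so) that an upright gripper strikes it: come in tilted some 30 to 45 degrees, from the front.
- lid: Loose white plastic lid of the lower tray, 168 (x) by 110 (y) by 4 mm, about 100 g. Origin: centre of its underside; axes as the tray's while shut. It starts shut, lying on the runners with about 2 mm play all round. A pull fin 26 mm long (x), 10 mm thick (y) stands up from it, centred 45 mm in front of its origin (x -45), its top 39 mm above the underside.
- lid_front (a point): Middle of the lower front edge of the lid (the end at the stop lip), 84 mm in front of its origin; axes as the lid's.
- lid_rear (a point): Middle of the lower rear edge of the lid, 84 mm behind its origin; axes as the lid's.
- lid_fin (a point): Point in the pull fin at which to pinch it across its 10 mm thickness: 45 mm in front of the lid's origin, 28 mm above its underside (24 mm above its upper face); axes as the lid's.
- dreidel: Loose plain wooden dreidel, 59 mm long, 30 g, lying on one face on the sill: a block 28 mm square with a blunt cone tip 13 mm long at -x and a round stem 18 mm long and 7 mm thick at +x. Origin: centre of the block, 14 mm above the sill; x along the dreidel's axis towards the stem.
- menorah: Bystander: brass-look nine-branched menorah, 220 mm wide (y), 202 mm high, round foot 104 mm across. Origin: centre of its underside.
- bowl: Bystander: white porcelain bowl, 120 mm across, 50 mm high. Origin: centre of its underside.
- cup: Bystander: empty glass tealight cup, 60 mm across, 55 mm high. Origin: centre of its underside.
- lighter: Bystander: black plastic lighter lying on the sill, 78 (x) by 24 (y) by 14 mm. Origin: on its underside, near its middle.
- carton: Bystander: cardboard carton of candles, 60 by 84 by 30 mm, lying on the upper tray's lid. Origin: centre of its underside.
- candlefoot: Bystander: small turned aluminium candle foot, 60 mm across, 20 mm high. Origin: centre of its underside.

How it is judged (in metres and radians):
On the way, in this order (a step that is already met when the one before it is completed fails the run):
1. the lid's front end has been raised over the stop lip while its rear end is still in the grooves (z of lid_front in the frame of trays above 0.0575 m and x of lid_rear in the frame of trays above 0.01 m and z of lid_rear in the frame of trays below 0.06 m), for 0.1 s.
2. the lid has been drawn forward out of the grooves, clear of the lower tray (x of lid_rear in the frame of trays below -0.09 m), for 0.1 s.
At the end, for the whole second after the job is handed in: the lid lies flat on the sill, fin up (within 0.05 rad of level, its underside less than 5 mm above the sill), and the dreidel lies inside the lower tray, its centre within the tray's walls and less than 45 mm above the sill; both released and at rest (angle between lid's own z axis and vertical below 0.05 rad and height (world z) of lid below 0.005 m and linear speed of each of lid, dreidel below 0.02 m/s and x of dreidel in the frame of trays between -0.085 and 0.087 m and y of dreidel in the frame of trays between -0.057 and 0.057 m and height (world z) of dreidel below 0.045 m); the robot touches nothing.
It fails at once if the menorah, bowl, glass cup, lighter, candle foot or carton moved by more than 30 mm (distance of any of menorah, bowl, cup, lighter, candlefoot, carton from where it was at the start of the episode above 0.03 m).
It also fails if it takes over 53 s, if anything falls off the work surface, if the arm or the gripper's body presses on something with over 40 N, if the wrist force passes 120 N, or if a joint passes its speed limit or range.

ROBOT

A 6-joint arm with a two-finger parallel gripper is mounted at the origin on the work surface. World frame = base frame: x ahead of the robot, y to its left, z up, the work surface at z = 0. Lengths are in mm, angles in rad, forces in N, time in s.
With the tool pointing down it reaches from about 275 to 1000 mm from the base axis. Payload 8.4 kg.
Tool frame: the origin (TCP) lies on the centre line of the jaws, within the pads' length; the fingertips stand r.tip_reach ahead of it and the grasp point (between the pads) lies 3 mm ahead of it (r.tip_reach is the distance from the TCP to the fingertips, in mm); z points along the fingers, y is the direction in which the jaws open and shut (so a half turn about z gives the same grasp; the last joint's range is limited). The gripper opens to 85 mm and grips with 20 to 120 N. Pads are 22 mm wide; open, the fingers measure 114 mm over their backs; the gripper's body (76 mm by 85 mm) begins 54 mm behind the grasp point. The pads swing forward as they close: fully open they stand 13 mm farther back than shut.
Start: joints at [-1.257, 0.353, 1.633, -0, 1.155, -0.002], TCP at [194.109, -594.095, 224.781] pointing down, gripper open.
Joint ranges: [-2.63, 2.63], [-0.92, 2.1], [0.06, 2.66], [-1.3, 4.44], [0, 2.69], [-3.02, 3.02]. Speed limits (rad/s): [2.22, 2.22, 2.79, 3.14, 3.14, 3.14].

INTERFACE

Orientations are given as [roll, pitch, yaw] about the fixed x, y, z axes, in that order (R = Rz(yaw) Ry(pitch) Rx(roll)).
In Python, from rig import sense, optics, r, nets gives the robot as it stands. The module is installed in compiled form; this text tells all that it offers.
- The arm moves only by the tool carry_out, never from a script. Its argument "increments" is a list that holds one entry, the list of rows, each a list of 6 numbers: the shift along the tool's x, y, z normalised to -1 to 1, where 1 is 40 cm, then the turn, a rotation vector about the tool's x, y, z normalised to -1 to 1, where 1 is 60 degrees. A call has 1 to 5 rows; each row is the pose to reach, as a shift and turn from the pose commanded when the call began, along the tool's axes at that moment; what a row does not reach only later rows make up. A row lasts 1/12 s, in which the tool goes at most 41.7 mm and 7.16 degrees, less where a joint would pass 70% of its speed; a pose out of reach is approached as far as the arm can. A call with a number of a shift or a turn outside -1 to 1 is refused whole. A call with a gripper value outside its range is refused whole. "hand" is the closure, from 0 (fully open) to 1 (shut), set as the call begins (left out, the last holds). The fingers move at their own pace and stop on an object; "squeeze" is the grip in N (left out, the last holds). Time passes only in rows, so rows that repeat a pose let the fingers close. It gives the time, the measured TCP pose, the force and the opening at its end, in the units of the state.
- sense(): the state, without advancing time (a new reading comes with each control period).
- optics.grab_frame(name): name is "scene" or "top"; returns a dict with "img" (480x640x3 uint8, red, green, blue), "range_z" (480x640 float32, mm along the optical axis (not along the pixel's ray), 0 where there is no reading), "fov_y" (degrees; the focal length in pixels is half the picture's height over the tangent of half this angle, whatever the lens; pixels are square), "cx", "cy" (the principal point, pixels), "R" (3x3) and "t" (3): a world point X has camera coordinates R X + t. Camera axes: x right, y down, z forward; pixel columns grow to the right and rows downward; lengths in mm; the calibration is good to about 2 mm. A picture is of the moment at which its call begins.
- r.sign_off(): hands the job in, once; it reports no verdict.
Trained networks look in the newest picture that a camera, given by its name, has taken for a name from the list of things; names that differ only in an ending like _2 or _b are one class to them, and where a whole thing is asked for, a point or a joint stands for the part that bears it (a point fixed in the world has none). Each returns a list of dicts, best first, with "confidence" (0 to 1); they miss things now and then, are a little off and sometimes report something else, mostly with a low value. They report only what shows in the picture. A call takes as long as a camera call.
- nets.trace(target, camera): "mask" (480x640 bool, what is visible of it).
- nets.tip_of(target, camera): "point" ([x, y, z] in mm, in world coordinates, good to about 4 mm: a listed point, or the origin of a listed thing).
The state is a dict: "clock": time; "qpos": joint angles; "qvel": joint speeds; "joint_efforts": joint torques, N m; "eef_pos": TCP position; "tcp_rot": TCP orientation; "contact_force": force on the tool from outside, world axes, zero at the start; "wrist_torque": the same for the moment, N m; "opening": opening from 0.0 (shut) to 1.0 (fully open).
Only numpy, scipy, OpenCV 4.12 (cv2) and the standard library are available. Lean on these libraries where they do the work, as an engineer would, in place of code of your own. Each camera call takes 0.05 s, during which the arm holds its last target.

## Working session

There is one attempt and no reset: what is moved stays moved. The work goes in short steps, Python scripts to look and compute and a tool call to move; the robot and the scene stay as the last step left them, time stands still between calls to the robot, and variables do not carry over. Pictures are saved under pics/ and viewed, and the job is handed in when it is done.

Besides the shell and the picture viewer there is one more tool, called in YAML: its name, and indented under it one key for each argument. carry_out: Moves the arm, as the interface text tells. Its arguments: {"type":"object","properties":{"increments":{"type":"array","items":{"type":"array","items":{"type":"array","items":{"type":"number","minimum":-1,"maximum":1}}}},"hand":{"type":"number"},"squeeze":{"type":"number"}},"required":["increments"]}

```bash
mkdir -p pics; ls
cat > h.py <<'E'
import numpy as np, cv2
from rig import sense, optics, r, nets
def save(f,name):
    cv2.imwrite('pics/'+name,f['img'][:,:,::-1])
def foc(f): return 240/np.tan(np.radians(f['fov_y']/2))
def cloud(f):
    F=foc(f); z=f['range_z'].astype(float); v,u=np.mgrid[0:480,0:640]
    c=np.stack([(u-f['cx'])/F*z,(v-f['cy'])/F*z,z],-1)
    R=np.array(f['R']);t=np.array(f['t'])
    w=(c-t)@R
    w[z<=0]=np.nan
    return w
def proj(f,X):
    c=np.array(f['R'])@np.array(X,float)+np.array(f['t']);F=foc(f)
    return c[:2]/c[2]*F+[f['cx'],f['cy']]
E
python3 - <<'E'
from h import *
s=sense();print(s, r.tip_reach)
for n in['scene','top']:
    f=optics.grab_frame(n);save(f,n+'0.png')
    print(n,f['fov_y'],f['R'],f['t'])
    for th in ['trays','lip','groove','upper_edge','lid','lid_front','lid_rear','lid_fin','dreidel','menorah','bowl','cup','lighter','carton','candlefoot']:
        for d in nets.tip_of(th,n)[:2]: print(th,np.round(d['point']),round(d['confidence'],2))
print(sense()['clock'])
E
```

```text
pics
{'clock': 0.0, 'qpos': array([-1.25736733e+00,  3.53635076e-01,  1.63412375e+00,  1.19411792e-05,
        1.15520188e+00, -2.36423794e-03]), 'qvel': array([-4.31317577e-05, -1.26133314e-03, -7.89959979e-04, -1.01353072e-04,
       -1.34943921e-03, -1.04437069e-03]), 'joint_efforts': array([-7.87403078e-04, -6.05256701e+01, -3.42058110e+01,  9.77515924e-05,
        9.65032697e-03, -2.02309320e-05]), 'eef_pos': array([ 193.98389207, -593.63044878,  224.07429495]), 'tcp_rot': array([-3.14022463e+00, -1.41524726e-05,  3.15788396e-01]), 'contact_force': array([-0.02518138,  0.66693449,  0.07213743]), 'wrist_torque': array([-0.02830724,  0.01766942, -0.00183521]), 'opening': 0.9977072158059349} 22.0
scene 57.761002828288994 [[ 0.80293052  0.59578553  0.0184981 ]
 [ 0.44033075 -0.57193829 -0.69209496]
 [-0.40176039  0.56384944 -0.7215694 ]] [-453.50185086 -184.59616454 1354.56032529]
trays [623. 273.  -1.] 0.87
lip [591. 189.  61.] 0.83
lip [645. 356.  49.] 0.42
groove [576. 293.  58.] 0.87
upper_edge [610. 245. 125.] 0.85
lid [617. 274.  49.] 0.97
lid [592. 191.  58.] 0.62
lid_front [
[... 431 characters left out ...]
-0.99977457 -0.0039295 ]
 [-0.98009706 -0.01967836 -0.19754118]
 [ 0.19741933  0.00797308 -0.98028671]] [ -46.47958982  580.68360031 1301.47623407]
trays [621. 270.  -1.] 0.72
trays [597. 191.  55.] 0.53
lip [596. 192.  58.] 0.73
groove [577. 291.  61.] 0.75
upper_edge [614. 242. 123.] 0.57
lid [622. 278.  44.] 0.87
lid_front [599. 198.  51.] 0.96
lid_rear [623. 280.  47.] 0.73
lid_fin [609. 233.  80.] 0.93
lid_fin [645. 373. 176.] 0.75
dreidel [ 502. -270.   12.] 0.67
menorah [ 643. -413.   -3.] 0.62
bowl [ 791. -186.   -3.] 0.59
cup [ 594. -130.    0.] 0.89
lighter [ 431. -153.    5.] 0.52
carton [644. 374. 176.] 0.76
candlefoot [ 395. -496.    4.] 0.59
candlefoot [598. 198.  48.] 0.59
1.6
```

View pictures.

View pics/scene0.png

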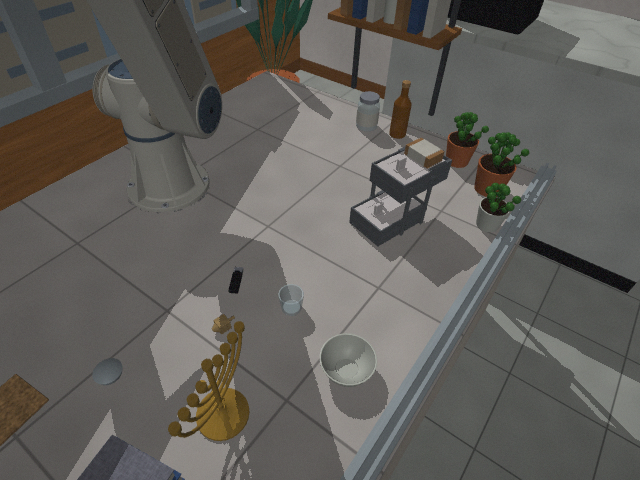

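View pics/top0.png

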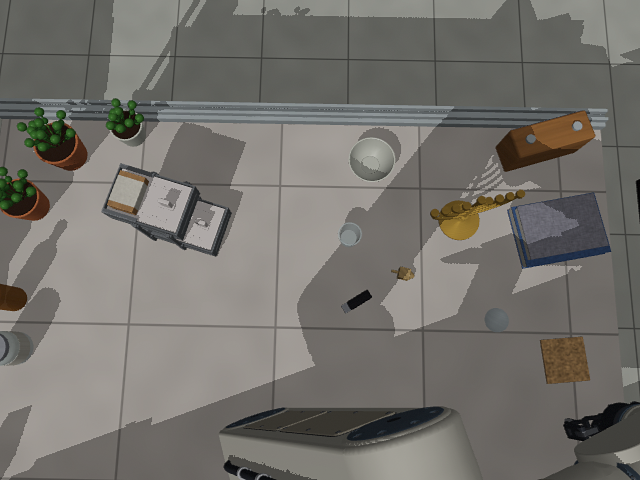

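```bash
cat > m.py <<'E'
from h import *
from scipy.optimize import minimize
P=[]
fs={n:optics.grab_frame(n) for n in['scene','top']}
for n in fs:
    f=fs[n]
    w=cloud(f);m=(np.abs(w[...,0]-625)<130)&(np.abs(w[...,1]-260)<170)
    q=w[m];P.append(q)
    for lo,hi in[(-5,4),(45,50),(50,53),(53,56),(56,62),(84,94),(180,190)]:
        k=q[(q[:,2]>lo)&(q[:,2]<hi)];print(n,lo,hi,len(k),np.round(k.mean(0),1) if len(k) else '')
    # dreidel
    m=(np.hypot(w[...,0]-503,w[...,1]+269)<50)&(w[...,2]>8);k=w[m]
    c=k.mean(0);e=np.linalg.eigh(np.cov(k[:,:2].T))
    print('dre',len(k),c.round(1),k[:,2].max().round(1),e[0].round(1),e[1][:,1].round(2))
    np.save(n+'_dre.npy',k);np.save(n+'_tray.npy',q)
    cr=[]
    for X,s in[((503,-269,14),50),((600,240,90),80)]:
        u,v=proj(f,X).astype(int);c=f['img'][max(0,v-s):v+s,max(0,u-s):u+s,::-1]
        cr.append(cv2.resize(c,(400,400),interpolation=cv2.INTER_CUBIC))
    cv2.imwrite('pics/crop_%s.png'%n,np.hstack(cr))
E
python3 m.py
```

```text
scene -5 4 4082 [650.  202.4  -2.4]
scene 45 50 364 [622.4 250.2  48.6]
scene 50 53 760 [619.5 254.5  51.5]
scene 53 56 297 [621.6 240.1  54.2]
scene 56 62 162 [643.2 281.7  58.6]
scene 84 94 61 [629.8 264.3  87.5]
scene 180 190 307 [661.7 341.3 183.8]
dre 248 [ 505.5 -273.    21.4] 29.9 [ 66.1 163.8] [0.2  0.98]
top -5 4 6409 [604.5 221.5  -1. ]
top 45 50 277 [603.9 229.9  48.3]
top 50 53 461 [604.6 231.1  51.6]
top 53 56 529 [604.2 230.3  54.5]
top 56 62 317 [598.3 240.7  57.9]
top 84 94 52 [599.8 252.   87.5]
top 180 190 812 [637.9 342.7 183.5]
dre 188 [ 500.6 -266.7   23.7] 35.8 [ 59.5 158. ] [0.22 0.98]
```

Run:
```python
import cv2,numpy as np
a=cv2.imread('pics/crop_scene.png');b=cv2.imread('pics/crop_top.png')
cv2.imwrite('pics/crops.png',cv2.resize(np.vstack([a,b]),(600,600)))
```

```text
(no output)
```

View pics/crops.png

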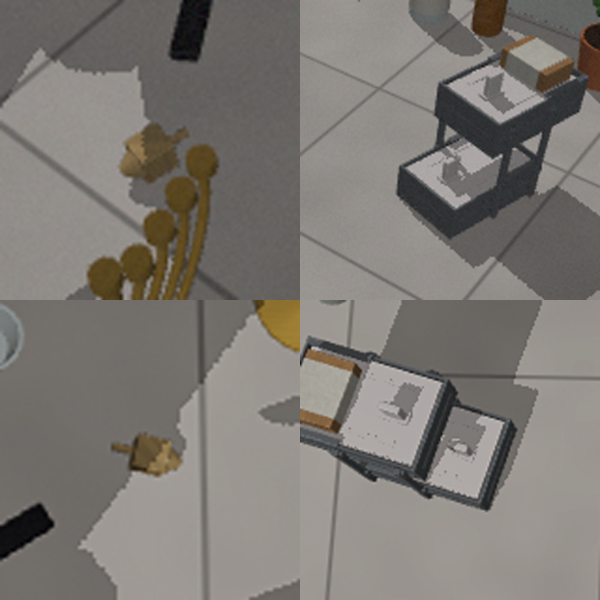

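Run:
```python
from h import *
q=np.vstack([np.load(n+'_tray.npy') for n in('scene','top')])
for n in('scene','top'):
    a=np.load(n+'_tray.npy')
    k=a[(a[:,2]>178)&(a[:,2]<190)][:,:2].astype(np.float32)
    print(n,'upper',cv2.minAreaRect(k))
k=q[(q[:,2]>178)&(q[:,2]<190)][:,:2].astype(np.float32)
print('both',cv2.minAreaRect(k))
# model fit: silhouette-based: points z 56..60 lower front wall & side walls, points of outer walls
from scipy.optimize import least_squares
def loc(p,X):
    c,s=np.cos(p[2]),np.sin(p[2]);d=X[:,:2]-p[:2];return np.c_[d@[c,s],d@[-s,c],X[:,2]]
# wall faces: lower front face x=-90 (z10..50), upper front x=-30, sides |y|=60
def assign(p):
    L=loc(p,q);z=L[:,2]
    out=[]
    A=(z>8)&(z<50)&(abs(L[:,0]+90)<6)&(abs(L[:,1])<50)
    B=(z>130)&(z<178)&(abs(L[:,0]+30)<6)&(abs(L[:,1])<50)
    C=(((z>8)&(z<50)&(abs(L[:,0]+55)<25))|((z>130)&(z<178)&(abs(L[:,0]-60)<80)))
    D=C&(abs(L[:,1]-60)<6);E=C&(abs(L[:,1]+60)<6)
    return A,B,D,E
def res(p,m):
    L=loc(p,q);A,B,D,E=m
    return np.r_[L[A,0]+90,L[B,0]+30,L[D,1]-60,L[E,1]+60]
p=np.array([622,271,np.radians(71)])
for i in range(8):
    m=assign(p);p=least_squares(res,p,args=(m,),loss='soft_l1').x
print(p[:2].round(1),np.degrees(p[2]).round(2),[x.sum() for x in m])
L=loc(p,q)
for n in range(2):pass
for lo,hi in [(70,92)]:
    k=L[(L[:,2]>lo)&(L[:,2]<hi)&(abs(L[:,0]+45)<25)&(abs(L[:,1])<20)];print('fin',len(k),k.min(0),k.max(0),np.median(k,0))
k=L[(abs(L[:,0]+75)<8)&(abs(L[:,1])<45)];print('lid front z',np.median(k[:,2]))
for n in('scene','top'):
    k=np.load(n+'_dre.npy');t=k[k[:,2]>20];print(n,cv2.minAreaRect(k[:,:2].astype(np.float32)))
# menorah
f=optics.grab_frame('scene');w=cloud(f).reshape(-1,3);g=optics.grab_frame('top');w2=cloud(g).reshape(-1,3)
for w in(w,w2):
    k=w[(w[:,0]>480)&(w[:,0]<760)&(w[:,1]>-560)&(w[:,1]<-290)&(w[:,2]>50)&(w[:,2]<230)];
    i=k[:,1].argsort();print(k[i[-40::5]].round(),k.min(0),k.max(0))
```

```text
scene upper ((637.5211791992188, 329.5129699707031), (183.10757446289062, 124.21405792236328), 73.93225860595703)
top upper ((636.9929809570312, 333.09906005859375), (183.87466430664062, 121.30744934082031), 73.9493408203125)
both ((637.9938354492188, 331.3070983886719), (186.73475646972656, 124.26966094970703), 73.99031066894531)
[620.1 273.9] 73.85 [np.int64(446), np.int64(708), np.int64(337), np.int64(702)]
fin 114 [-58.84159343  -6.73976222  70.72014679] [-29.46343638   6.21720916  91.73850529] [-45.26048377  -0.59298584  84.77516958]
lid front z 51.80736787652161
scene ((503.0351257324219, -268.0265197753906), (36.70362854003906, 49.067447662353516), 22.666296005249023)
top ((501.6458435058594, -264.2376708984375), (57.69340133666992, 28.631046295166016), 73.44780731201172)
[[ 618. -315.  169.]
 [ 629. -315.  162.]
 [ 617. -314.  173.]
 [ 628. -313.  169.]
 [ 626. -312.  172.]
 [ 626. -310.  170.]
 [ 627. -309.  163.]
 [ 614. -308.  170.]] [ 596.68997862 -559.99868532   51.88834845] [ 679.10798134 -306.07759719  202.50191506]
[[ 627. -315.  174.]
 [ 621. -313.  179.]
 [ 623. -312.  173.]
 [ 612. -311.  159.]
 [ 618. -310.  173.]
 [ 619. -308.  170.]
 [ 613. -307.  167.]
 [ 618. -306.  173.]] [ 580.73079405 -559.99963469   50.7988206 ] [ 676.62757933 -304.32027745  205.8784652 ]
```

```bash
cat >> h.py <<'E'
from scipy.spatial.transform import Rotation as Ro
T0=np.array([620.1,273.9,0]);Y=np.radians(73.85)
RT=Ro.from_euler('z',Y).as_matrix()
def tw(x,y,z): return T0+RT@np.array([x,y,z],float)
def wt(p): return RT.T@(np.array(p)-T0)
def tool(a,yaw=73.85,flip=0):
    # tilt a deg, tool z = sin a * h - cos a * up ; y = -(left)
    R=Ro.from_euler('z',yaw,degrees=True).as_matrix();s,c=np.sin(np.radians(a)),np.cos(np.radians(a))
    M=np.array([[c,0,s],[0,-1,0],[s,0,-c]])
    return R@M
def cur():
    s=sense();return np.array(s['eef_pos']),Ro.from_euler('xyz',s['tcp_rot']).as_matrix(),s
def delta(p,R,frac=1):
    """p = TCP target"""
    c,Rc,s=cur();d=Rc.T@(np.array(p)-c)/400;w=Ro.from_matrix(Rc.T@R).as_rotvec()/np.radians(60)
    m=max(1,np.abs(np.r_[d,w]).max())
    print('t %.2f tcp'%s['clock'],c.round(1),'q',np.round(s['qpos'],2),'op %.2f'%s['opening'],'F',np.round(s['contact_force'],1))
    print('d',(d).round(4).tolist(),'w',(w).round(4).tolist(),'rows %.1f'%max(np.linalg.norm(d)*400/41.7,np.degrees(np.linalg.norm(w)*np.pi/3)/7.16),'max',m)
def gp(p,R): return np.array(p)-3*R[:,2]  # TCP for a grasp point
E
python3 - <<'E'
from h import *
R=tool(38);pg=gp(tw(-45.2,-.5,79),R);pre=pg-120*R[:,2]
print(pg,pre)
delta([450,-200,320],R); delta(pre,R)
E
```

```text
[607.49400921 228.57056431  81.36403226] [586.94423992 157.60670496 175.92532269]
t 1.80 tcp [ 194.1 -594.1  224.8] q [-1.26  0.35  1.63 -0.    1.16 -0.  ] op 1.00 F [ 0.1  0.1 -0.1]
d [0.9141, -0.7379, -0.2381] w [0.3078, 0.5819, -0.8939] rows 11.5 max 1
t 1.80 tcp [ 194.1 -594.1  224.8] q [-1.26  0.35  1.63 -0.    1.16 -0.  ] op 1.00 F [ 0.1  0.1 -0.1]
d [1.5172, -1.4814, 0.1221] w [0.3078, 0.5819, -0.8939] rows 20.4 max 1.5171855846148634
```

carry_out:
  increments:
    - [[0.914,-0.738,-0.238,0.15,0.3,-0.45],[0.914,-0.738,-0.238,0.15,0.3,-0.45],[0.914,-0.738,-0.238,0.15,0.3,-0.45],[0.914,-0.738,-0.238,0.15,0.3,-0.45],[0.914,-0.738,-0.238,0.15,0.3,-0.45]]
  hand: 0.45
  squeeze: 60

```text
clock: 2.22
eef_pos: [305.8, -421.7, 266.7]
tcp_rot: [-3.061, -0.343, 0.783]
contact_force: [0.9, -0.3, -0.6]
opening: 0.55
```

Run:
```python
from h import *
R=tool(38);pg=gp(tw(-45.2,-.5,79),R);pre=pg-120*R[:,2]
delta([450,-200,320],R); delta(pre,R)
```

```text
t 2.22 tcp [ 305.8 -421.7  266.7] q [-1.14  0.26  1.72  0.3   1.37 -0.45] op 0.55 F [ 0.9 -0.3 -0.6]
d [0.6536, -0.131, 0.1025] w [0.1593, 0.2819, -0.4365] rows 6.5 max 1
t 2.22 tcp [ 305.8 -421.7  266.7] q [-1.14  0.26  1.72  0.3   1.37 -0.45] op 0.55 F [ 0.9 -0.3 -0.6]
d [1.3551, -0.4715, 0.7645] w [0.1593, 0.2819, -0.4365] rows 15.6 max 1.355051319187639
```

carry_out:
  increments:
    - [[0.654,-0.131,0.1,0.16,0.28,-0.436],[0.654,-0.131,0.1,0.16,0.28,-0.436],[0.654,-0.131,0.1,0.16,0.28,-0.436],[0.654,-0.131,0.1,0.16,0.28,-0.436],[0.654,-0.131,0.1,0.16,0.28,-0.436]]

```text
clock: 2.63
eef_pos: [418.2, -251.1, 307.4]
tcp_rot: [-3.139, -0.662, 1.287]
contact_force: [0.9, -0.5, 0.3]
opening: 0.549
```

Run:
```python
from h import *
R=tool(38);pg=gp(tw(-45.2,-.5,79),R);pre=pg-120*R[:,2]
delta(pre,R)
```

```text
t 2.63 tcp [ 418.2 -251.1  307.4] q [-0.91  0.28  1.72  0.52  1.57 -0.74] op 0.55 F [ 0.9 -0.5  0.3]
d [0.6649, 0.122, 0.9344] w [-0.0018, 0.0012, -0.0012] rows 11.1 max 1
```

carry_out:
  increments:
    - [[0.665,0.122,0.934,0,0,0],[0.665,0.122,0.934,0,0,0],[0.665,0.122,0.934,0,0,0],[0.665,0.122,0.934,0,0,0],[0.665,0.122,0.934,0,0,0]]

```text
clock: 3.05
eef_pos: [494.8, -66.5, 247.0]
tcp_rot: [-3.138, -0.658, 1.282]
contact_force: [0.9, 0.3, -0.3]
opening: 0.548
```

Run:
```python
from h import *
R=tool(38);pg=gp(tw(-45.2,-.5,79),R);pre=pg-120*R[:,2]
delta(pre,R)
```

```text
t 3.05 tcp [494.8 -66.5 247. ] q [-0.56  0.24  1.92  0.66  1.27 -0.57] op 0.55 F [ 0.9  0.3 -0.3]
d [0.3681, 0.0631, 0.5088] w [0.0004, 0.0049, -0.0055] rows 6.1 max 1
```

carry_out:
  increments:
    - [[0.368,0.063,0.509,0,0.005,-0.005],[0.368,0.063,0.509,0,0.005,-0.005],[0.368,0.063,0.509,0,0.005,-0.005],[0.368,0.063,0.509,0,0.005,-0.005],[0.368,0.063,0.509,0,0.005,-0.005]]

```text
clock: 3.47
eef_pos: [570.8, 118.6, 188.4]
tcp_rot: [3.141, -0.664, 1.289]
contact_force: [0.7, -0.6, -0.2]
opening: 0.548
```

carry_out:
  increments:
    - [[0.08,0.013,0.09,0,0,0],[0.08,0.013,0.09,0,0,0],[0.08,0.013,0.09,0,0,0]]

```text
clock: 3.72
eef_pos: [588.1, 163.4, 179.4]
tcp_rot: [-3.14, -0.664, 1.292]
contact_force: [0.2, 0.3, 0.2]
opening: 0.552
```

Run:
```python
from h import *
R=tool(38);pg=gp(tw(-45.2,-.5,79),R);pre=pg-120*R[:,2]
delta(pre,R);delta(pg,R)
```

```text
t 3.72 tcp [588.1 163.4 179.4] q [-0.08  0.36  1.94  0.87  0.91 -0.38] op 0.55 F [0.2 0.3 0.2]
d [-0.017, 0.0011, -0.0021] w [-0.0031, -0.0004, 0.002] rows 0.2 max 1
t 3.72 tcp [588.1 163.4 179.4] q [-0.08  0.36  1.94  0.87  0.91 -0.38] op 0.55 F [0.2 0.3 0.2]
d [-0.0171, 0.0021, 0.2979] w [-0.0031, -0.0004, 0.002] rows 2.9 max 1
```

carry_out:
  increments:
    - [[-0.017,0.002,0.05,-0.003,0,0.002],[-0.017,0.002,0.12,-0.003,0,0.002],[-0.017,0.002,0.18,-0.003,0,0.002],[-0.017,0.002,0.2,-0.003,0,0.002]]

```text
clock: 4.05
eef_pos: [600.5, 202.6, 110.9]
tcp_rot: [-3.14, -0.663, 1.284]
contact_force: [-0.3, 0.1, 0.3]
opening: 0.556
```

Run:
```python
from h import *
R=tool(38);pg=gp(tw(-45.2,-.5,79),R)
delta(pg,R)
cr=[]
for n in('scene','top'):
    f=optics.grab_frame(n);u,v=proj(f,(600,200,90)).astype(int);s=70
    cr.append(cv2.resize(f['img'][v-s:v+s,u-s:u+s,::-1],(400,400),interpolation=cv2.INTER_CUBIC))
cv2.imwrite('pics/a1.png',np.hstack(cr))
```

```text
t 4.05 tcp [600.5 202.6 110.9] q [-0.01  0.48  1.95  0.99  0.79 -0.48] op 0.56 F [-0.3  0.1  0.3]
d [0.0076, -0.0013, 0.0994] w [0.0013, 0.0004, -0.0038] rows 1.0 max 1
```

View pics/a1.png

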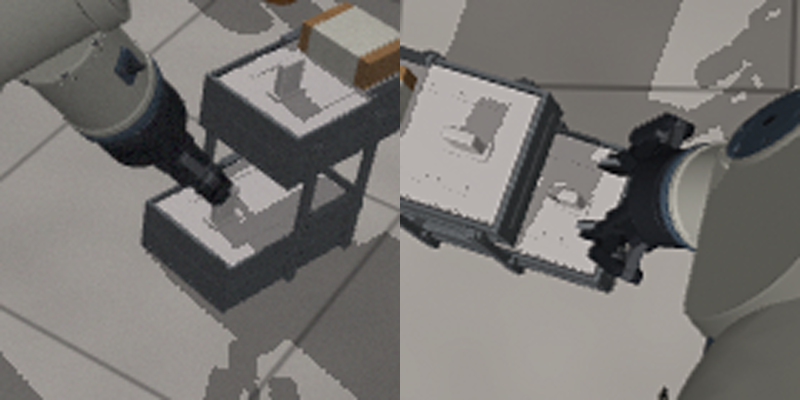

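The jaws (top crop, about (605,160)–(610,265)) straddle the fin at (567,193) and are clear of the upper tray, so I continue in.

carry_out:
  increments:
    - [[0.008,-0.001,0.05,0.001,0,-0.004],[0.008,-0.001,0.098,0.001,0,-0.004],[0.008,-0.001,0.098,0.001,0,-0.004]]

```text
clock: 4.4
eef_pos: [608.4, 228.5, 83.4]
tcp_rot: [3.139, -0.664, 1.291]
contact_force: [-0.8, 0.2, -0.1]
opening: 0.55
```

Run:
```python
from h import *
R=tool(38);pg=gp(tw(-45.2,-.5,79),R)
delta(pg,R)
cr=[]
for n in('scene','top'):
    f=optics.grab_frame(n);u,v=proj(f,(600,200,90)).astype(int);s=60
    cr.append(cv2.resize(f['img'][v-s:v+s,u-s:u+s,::-1],(400,400),interpolation=cv2.INTER_CUBIC))
cv2.imwrite('pics/a2.png',np.hstack(cr))
```

```text
t 4.40 tcp [608.4 228.5  83.4] q [ 0.04  0.53  1.94  1.05  0.74 -0.52] op 0.55 F [-0.8  0.2 -0.1]
d [-0.0035, -0.0022, 0.0037] w [0.0011, -0.0004, 0.0012] rows 0.1 max 1
```

View pics/a2.png

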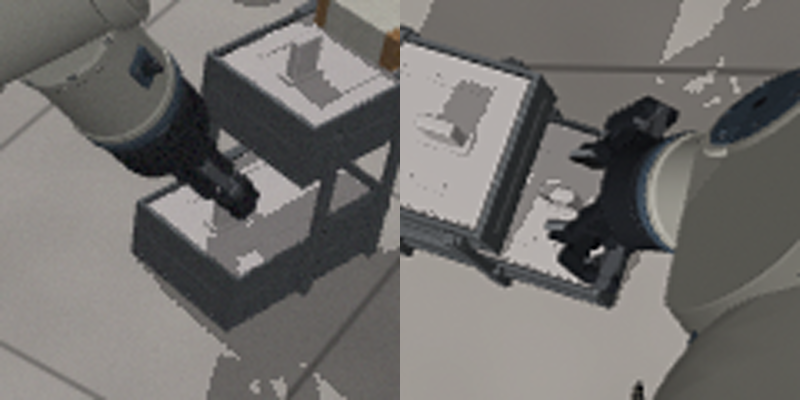

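carry_out:
  increments:
    - [[-0.002,-0.002,0.003,0,0,0],[-0.002,-0.002,0.003,0,0,0],[-0.002,-0.002,0.003,0,0,0],[-0.002,-0.002,0.003,0,0,0],[-0.002,-0.002,0.003,0,0,0]]
  hand: 1
  squeeze: 70

```text
clock: 4.92
eef_pos: [608.2, 228.5, 83.4]
tcp_rot: [3.137, -0.664, 1.291]
contact_force: [-2.4, -4.4, 6.9]
opening: 0.025
```

carry_out:
  increments:
    - [[0,0,0,0,0,0],[0,0,0,0,0,0],[0,0,0,0,0,0]]

```text
clock: 5.17
eef_pos: [608.3, 228.6, 83.3]
tcp_rot: [3.137, -0.664, 1.291]
contact_force: [-2.4, -5.7, 6.6]
opening: 0.022
```

Run:
```python
from h import *
R=tool(38);pg=gp(tw(-45.2,-.5,79),R)
delta(pg,R);print(sense()['wrist_torque'])
```

```text
t 5.17 tcp [608.3 228.6  83.3] q [ 0.04  0.53  1.94  1.05  0.74 -0.52] op 0.02 F [-2.4 -5.7  6.6]
d [-0.0035, -0.0019, 0.0034] w [0.0027, -0.001, 0.0018] rows 0.1 max 1
[-0.21443214  0.1433043   0.07971747]
```

Run:
```python
from h import *
cr=[]
for n in('scene','top'):
    f=optics.grab_frame(n);u,v=proj(f,(605,220,80)).astype(int);s=40
    cr.append(cv2.resize(f['img'][v-s:v+s,u-s:u+s,::-1],(400,400),interpolation=cv2.INTER_CUBIC))
    w=cloud(f);q=w[(np.abs(w[...,0]-615)<100)&(np.abs(w[...,1]-250)<120)]
    L=(q-T0)@RT
    k=L[(abs(L[:,0]+45)<25)&(abs(L[:,1])<25)&(L[:,2]>45)&(L[:,2]<100)];np.set_printoptions(suppress=True)
    k2=k[(k[:,2]>65)];print(n,len(k2),k2[::6].round().tolist())
cv2.imwrite('pics/a3.png',np.hstack(cr))
```

```text
scene 30 [[-32.0, -5.0, 81.0], [-35.0, -6.0, 72.0], [-57.0, -1.0, 73.0], [-37.0, -5.0, 66.0], [-46.0, -6.0, 67.0]]
top 36 [[-49.0, -10.0, 97.0], [-33.0, -2.0, 90.0], [-32.0, 2.0, 93.0], [-31.0, 3.0, 86.0], [-38.0, 5.0, 91.0], [-44.0, 6.0, 93.0]]
```

View pics/a3.png

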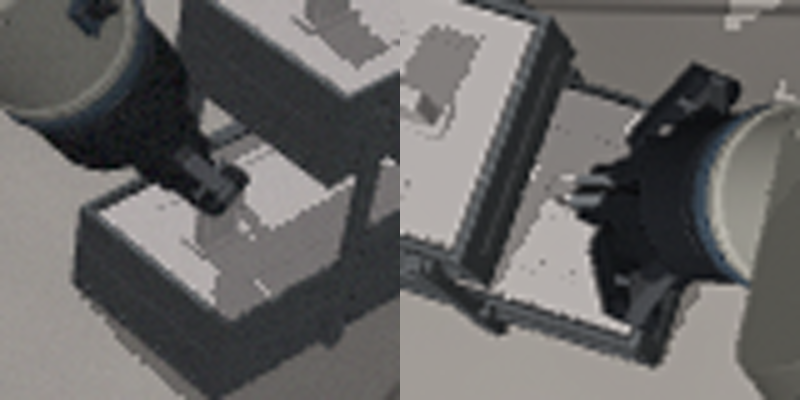

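```bash
cat >> h.py <<'E'
def pivot(theta_deg,px=84,pz=50,slide=0):
    """rotate present tool pose about lid rear edge (tray y axis), then slide forward along the lid plane at total slope"""
    c,Rc,s=cur();pv=tw(px,0,pz)
    Q=Ro.from_rotvec(np.radians(theta_deg)*RT[:,1]).as_matrix()
    return pv+Q@(c-pv),Q@Rc
E
python3 - <<'E'
from h import *
for th in(1,2,3,3.4,3.8):
    p,R=pivot(th);print(th,168*np.sin(np.radians(th)));delta(p,R)
E
```

```text
1 2.93200428146363
t 5.27 tcp [608.3 228.6  83.4] q [ 0.04  0.53  1.94  1.05  0.74 -0.52] op 0.02 F [-1.4 -4.9  7.1]
d [0.0047, 0.0, -0.0036] w [0.0, -0.0167, -0.0] rows 0.1 max 1
2 5.863115446020163
t 5.27 tcp [608.3 228.6  83.4] q [ 0.04  0.53  1.94  1.05  0.74 -0.52] op 0.02 F [-1.4 -4.9  7.1]
d [0.0095, 0.0, -0.007] w [0.0001, -0.0333, -0.0001] rows 0.3 max 1
3 8.792440648814564
t 5.27 tcp [608.3 228.6  83.4] q [ 0.04  0.53  1.94  1.05  0.74 -0.52] op 0.02 F [-1.4 -4.9  7.1]
d [0.0143, 0.0001, -0.0104] w [0.0001, -0.05, -0.0001] rows 0.4 max 1
3.4 9.963470760761552
t 5.27 tcp [608.3 228.6  83.4] q [ 0.04  0.53  1.94  1.05  0.74 -0.52] op 0.02 F [-1.4 -4.9  7.1]
d [0.0162, 0.0001, -0.0117] w [0.0001, -0.0567, -0.0002] rows 0.5 max 1
3.8 11.134015267200024
t 5.27 tcp [608.3 228.6  83.4] q [ 0.04  0.53  1.94  1.05  0.74 -0.52] op 0.02 F [-1.4 -4.9  7.1]
d [0.0182, 0.0001, -0.0131] w [0.0001, -0.0633, -0.0002] rows 0.5 max 1
```

carry_out:
  increments:
    - [[0.0047,0,-0.0036,0,-0.0167,0],[0.0095,0,-0.007,0,-0.0333,0],[0.0143,0,-0.0104,0,-0.05,0],[0.0143,0,-0.0104,0,-0.05,0]]

```text
clock: 5.6
eef_pos: [608.7, 231.0, 90.1]
tcp_rot: [3.137, -0.611, 1.292]
contact_force: [-1.0, -1.3, 0.2]
opening: 0.015
```

```bash
cat > look.py <<'E'
from h import *
import sys
c,R,s=cur();print('t %.2f'%s['clock'],'tcp tray',wt(c).round(1),'op',round(s['opening'],3),'F tray',(RT.T@s['contact_force']).round(1),'T',s['wrist_torque'].round(2))
cr=[]
for n in('scene','top'):
    f=optics.grab_frame(n);u,v=proj(f,eval(sys.argv[2]) if len(sys.argv)>2 else c).astype(int);S=int(sys.argv[3]) if len(sys.argv)>3 else 60
    u=min(max(u,S),639-S);v=min(max(v,S),479-S)
    cr.append(cv2.resize(f['img'][v-S:v+S,u-S:u+S,::-1],(400,400),interpolation=cv2.INTER_CUBIC))
    for th in('lid_front','lid_fin','lid'):
        for d in nets.tip_of(th,n)[:1]: print(n,th,wt(d['point']).round(1),round(d['confidence'],2))
    w=cloud(f).reshape(-1,3);q=w[~np.isnan(w[:,0])];L=(q-T0)@RT
    for x in(-80,-70):
        k=L[(abs(L[:,0]-x)<5)&(abs(L[:,1])<45)&(L[:,2]<75)&(L[:,2]>30)]
        print(n,'z at x',x,len(k),np.percentile(k[:,2],[25,50,75]).round(1) if len(k) else '')
cv2.imwrite('pics/%s.png'%sys.argv[1],np.hstack(cr))
E
python3 look.py b1
```

```text
t 5.60 tcp tray [-44.4  -1.   90.1] op 0.015 F tray [-1.5  0.6  0.2] T [-0.61  0.24  0.06]
scene lid_front [-82.7   0.4  59.8] 0.92
scene lid_fin [-41.1  -1.   81.7] 0.74
scene lid [ 1.1  1.8 56.9] 0.61
scene z at x -80 76 [57.5 58.9 60.5]
scene z at x -70 79 [58.2 59.2 60.1]
top lid_front [-4.601e+02  6.370e+01  4.000e-01] 0.26
top lid_fin [-41.5   0.1  85.7] 0.66
top lid [ 5.5 -1.6 49.9] 0.67
top z at x -80 1 [57.5 57.5 57.5]
top z at x -70 0
```

View pics/b1.png

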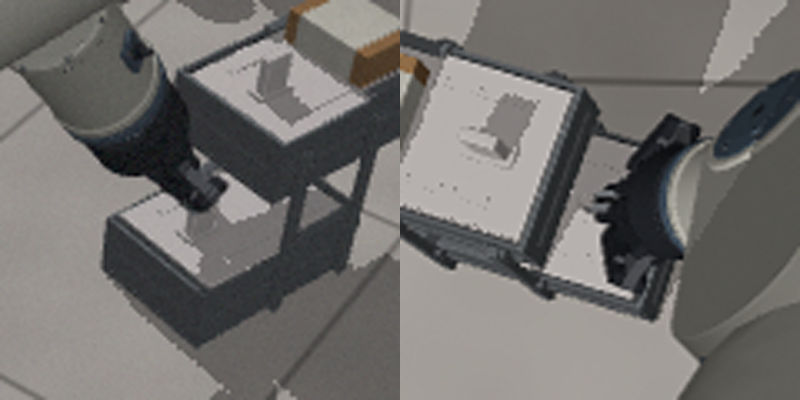

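carry_out:
  increments:
    - [[0.0015,0,-0.0011,0,-0.005,0],[0.003,0,-0.0022,0,-0.01,0],[0.003,0,-0.0022,0,-0.01,0]]

```text
clock: 6.25
eef_pos: [608.5, 231.3, 90.9]
tcp_rot: [3.138, -0.6, 1.291]
contact_force: [-0.8, -1.1, 0.5]
opening: 0.018
```

```bash
python3 look.py b2
```

```text
t 6.25 tcp tray [-44.1  -0.7  90.9] op 0.018 F tray [-1.3  0.4  0.5] T [-0.4   0.19  0.05]
scene lid_front [-82.5   0.6  63.4] 0.62
scene lid_fin [-39.5  -0.3  80.8] 0.97
scene lid [-0.3  4.8 55.6] 0.68
scene z at x -80 70 [58.8 60.1 61.1]
scene z at x -70 77 [59.2 59.9 60.7]
top lid_fin [-37.6   2.3  86.4] 0.61
top lid [ 2.7 -2.  50.8] 0.89
top z at x -80 5 [52.1 52.3 54.3]
top z at x -70 0
```

View pics/b2.png

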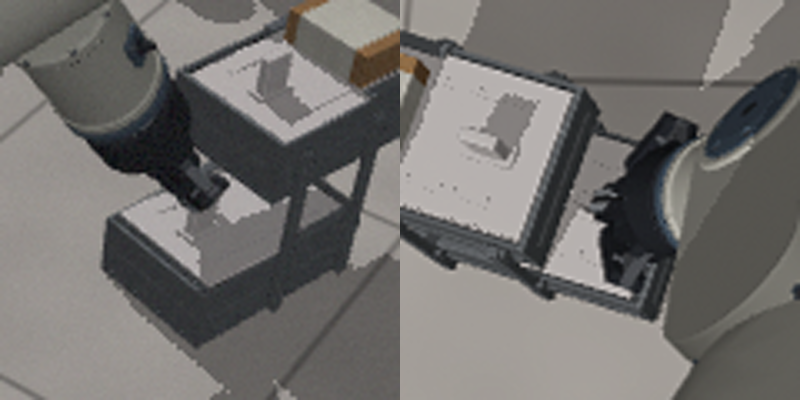

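carry_out:
  increments:
    - [[0.0015,0,-0.0011,0,-0.005,0],[0.003,0,-0.0022,0,-0.01,0],[0.003,0,-0.0022,0,-0.01,0]]

```text
clock: 6.9
eef_pos: [608.6, 231.8, 92.3]
tcp_rot: [3.138, -0.59, 1.291]
contact_force: [-1.5, -1.9, -0.4]
opening: 0.02
```

```bash
python3 look.py b3
```

```text
t 6.90 tcp tray [-43.6  -0.6  92.3] op 0.02 F tray [-2.2  0.9 -0.4] T [-0.58  0.28  0.05]
scene lid_front [-82.5   1.4  64. ] 0.61
scene lid_fin [-40.   -4.2  85.9] 0.68
scene lid [ 6.5 50.9 54.8] 0.64
scene z at x -80 75 [60.7 61.9 63.3]
scene z at x -70 77 [60.5 62.  63. ]
top lid_fin [-39.6  -1.7  88.6] 0.6
top lid [ 6.3  0.9 52.6] 0.69
top z at x -80 4 [53.8 54.4 55.5]
top z at x -70 0
```

Run:
```python
from h import *
c,R,s=cur()
d=R.T@(RT@np.array([-np.cos(.062),0,np.sin(.062)]));print('per 100mm',(d*100/400).round(4))
```

```text
per 100mm [-0.1986 -0.     -0.1518]
```

carry_out:
  increments:
    - [[-0.01,0,-0.0076,0,0,0],[-0.02,0,-0.0152,0,0,0],[-0.03,0,-0.0228,0,0,0],[-0.04,0,-0.0304,0,0,0]]

```text
clock: 7.63
eef_pos: [602.9, 211.9, 93.4]
tcp_rot: [3.139, -0.591, 1.291]
contact_force: [0.9, 0.3, -0.7]
opening: 0.016
```

```bash
python3 look.py b4
```

```text
t 7.63 tcp tray [-64.3  -0.7  93.4] op 0.016 F tray [ 0.5 -0.8 -0.7] T [-0.34  0.13  0.01]
scene lid_front [-105.7    6.8   65.2] 0.73
scene lid_fin [-60.   -3.   85.5] 0.59
scene lid [-18.2   1.4  58.3] 0.67
scene z at x -80 87 [61.6 62.5 63.8]
scene z at x -70 71 [60.7 61.8 63.2]
top lid_fin [-13.1  -2.1  53.3] 0.62
top lid [-15.5  -4.4  52.3] 0.73
top z at x -80 0 
top z at x -70 17 [62.3 63.5 64.3]
```

View pics/b4.png

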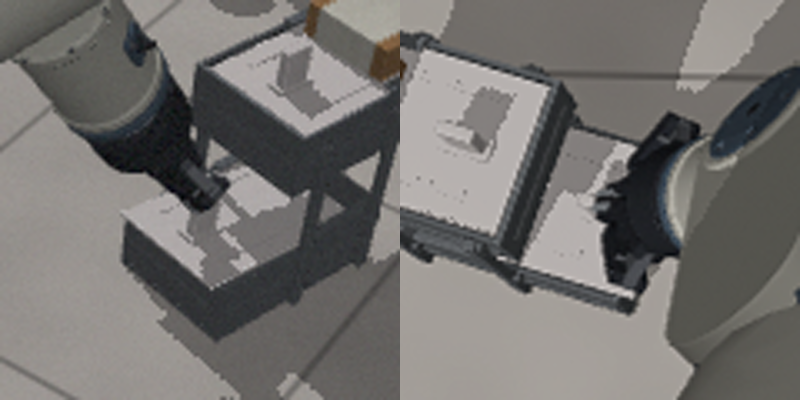

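carry_out:
  increments:
    - [[-0.03,0,-0.0228,0,0,0],[-0.06,0,-0.0456,0,0,0],[-0.09,0,-0.0684,0,0,0],[-0.12,0,-0.0912,0,0,0],[-0.15,0,-0.114,0,0,0]]

```text
clock: 8.45
eef_pos: [581.9, 139.9, 97.9]
tcp_rot: [3.139, -0.591, 1.291]
contact_force: [0.5, -0.1, -1.1]
opening: 0.019
```

```bash
python3 look.py b5
```

```text
t 8.45 tcp tray [-139.4   -0.5   97.9] op 0.019 F tray [ 0.1 -0.5 -1.1] T [-0.33  0.05  0.  ]
scene lid_front [-176.9    0.6   71.1] 0.78
scene lid_fin [-135.7   -2.3   88.3] 0.75
scene lid [-97.7   0.9  59.6] 0.94
scene z at x -80 67 [57.9 58.7 59.6]
scene z at x -70 67 [56.8 57.7 58.8]
top lid_front [-27.7  -1.1 120.9] 0.56
top lid_fin [-135.     3.3   93.1] 0.93
top lid [-94.8  -4.1  56. ] 0.65
top z at x -80 138 [58.7 60.2 62.7]
top z at x -70 145 [57.5 59.1 60.6]
```

View pics/b5.png

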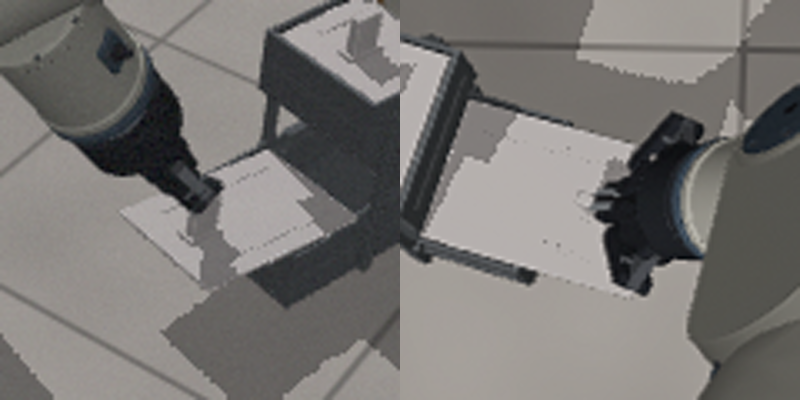

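Run:
```python
from h import *
c,R,s=cur()
delta(tw(-155,-.5,128),R)
delta(tw(-268,-.5,130),tool(38))
```

```text
t 8.85 tcp [582.1 140.9  97.7] q [-0.09  0.46  1.97  0.88  0.79 -0.47] op 0.02 F [ 0.4  0.5 -1.8]
d [0.0074, 0.0001, -0.0861] w [0.0, 0.0, 0.0] rows 0.8 max 1
t 8.85 tcp [582.1 140.9  97.7] q [-0.09  0.46  1.97  0.88  0.79 -0.47] op 0.02 F [ 0.4  0.5 -1.8]
d [-0.2245, -0.0001, -0.2476] w [0.0013, 0.0694, 0.002] rows 3.2 max 1
```

carry_out:
  increments:
    - [[0.0074,0,-0.0861,0,0,0],[-0.08,0,-0.14,0.001,0.02,0.001],[-0.16,0,-0.2,0.001,0.05,0.002],[-0.2245,0,-0.2476,0.001,0.0694,0.002],[-0.2245,0,-0.2476,0.001,0.0694,0.002]]

```text
clock: 9.27
eef_pos: [545.6, 11.1, 129.7]
tcp_rot: [3.14, -0.663, 1.285]
contact_force: [0.4, -0.6, -1.5]
opening: 0.015
```

carry_out:
  increments:
    - [[0,0,0,0,0,0],[0,0,0,0,0,0]]

```text
clock: 9.43
eef_pos: [546.1, 15.9, 130.0]
tcp_rot: [-3.142, -0.663, 1.288]
contact_force: [-0.5, 0.3, -1.3]
opening: 0.016
```

```bash
python3 look.py c1
python3 - <<'E'
from h import *
f=optics.grab_frame('scene');w=cloud(f).reshape(-1,3);L=(w-T0)@RT
c,R,s=cur();t=wt(c);print(t)
# plane of the lid from points in lid frame region
k=L[(L[:,0]<t[0]+125)&(L[:,0]>t[0]-35)&(abs(L[:,1])<50)&(abs(L[:,2]-100)<14)&((abs(L[:,1])>15)|(L[:,0]>t[0]+30))]
A=np.c_[k[:,:2],np.ones(len(k))];x=np.linalg.lstsq(A,k[:,2],rcond=None)[0];print(len(k),x,k[:,2].mean(),(k[:,2]-A@x).std(),k.min(0),k.max(0))
delta(tw(-268,-.5,45),tool(38))
E
```

```text
t 9.43 tcp tray [-268.4   -0.7  130. ] op 0.016 F tray [ 0.2  0.6 -1.3] T [-0.4   0.12 -0.05]
scene lid_front [-315.3    1.4  112.9] 0.81
scene lid_fin [-269.6   -1.5  118.6] 0.88
scene lid [-242.     2.3   75.1] 0.57
scene z at x -80 2 [52.1 52.4 52.6]
scene z at x -70 0 
top lid_fin [-268.     1.1  121. ] 0.91
top lid [-237.9    0.    72.7] 0.55
top z at x -80 14 [53.2 54.9 56.3]
top z at x -70 0 
[-268.19408816   -0.42714525  130.06757944]
227 [-4.58698491e-01  3.97846511e-03 -3.20033415e+01] 98.11851075162068 1.1447300049698788 [-303.18104908  -49.81810137   86.04812221] [-252.10493437   49.86967123  109.5856417 ]
t 9.88 tcp [545.9  16.2 130.1] q [-0.38  0.43  1.98  0.82  0.99 -0.65] op 0.02 F [ 0.2  0.7 -1.1]
d [-0.1305, 0.0001, 0.1679] w [0.0002, 0.0001, 0.0002] rows 2.0 max 1
```

View pics/c1.png

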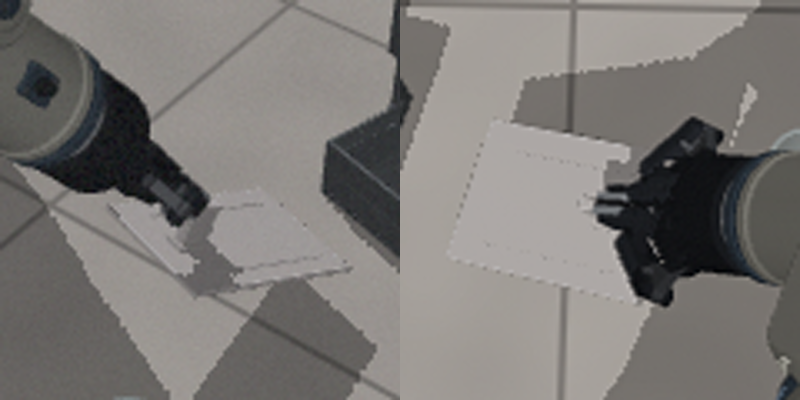

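carry_out:
  increments:
    - [[-0.04,0,0.051,0,0,0],[-0.065,0,0.084,0,0,0],[-0.09,0,0.116,0,0,0],[-0.11,0,0.142,0,0,0],[-0.1305,0,0.168,0,0,0]]

```text
clock: 10.3
eef_pos: [546.0, 16.0, 44.2]
tcp_rot: [3.141, -0.663, 1.288]
contact_force: [-0.3, 0.7, -1.0]
opening: 0.016
```

```bash
cat > lidfit.py <<'E'
from h import *
np.set_printoptions(suppress=True)
f=optics.grab_frame('scene');g=optics.grab_frame('top')
c,R,s=cur();t=wt(c);print('t',round(s['clock'],2),t.round(1),'F',s['contact_force'].round(1),'op',round(s['opening'],3))
for n,f in(('scene',f),('top',g)):
    w=cloud(f).reshape(-1,3);L=(w-T0)@RT
    k=L[(L[:,0]<-268+125)&(L[:,0]>-268+20)&(abs(L[:,1])<48)&(L[:,2]<100)]
    A=np.c_[k[:,:2],np.ones(len(k))];x=np.linalg.lstsq(A,k[:,2],rcond=None)[0];print(n,len(k),x[:2].round(3),[round(float(x@[v,0,1]),1) for v in(-307,-268,-140)],(k[:,2]-A@x).std().round(1))
E
python3 lidfit.py; python3 look.py c2 | head -1
```

```text
t 10.4 [-268.3    0.4   43.4] F [-0.4 -0.1 -0.8] op 0.017
scene 909 [-0.081 -0.   ] [14.8, 11.6, 1.3] 1.6
top 1406 [-0.062  0.001] [13.3, 10.9, 2.9] 2.9
t 10.40 tcp tray [-268.3    0.4   43.4] op 0.017 F tray [-0.2  0.4 -0.8] T [-0.33  0.1   0.02]
```

View pics/c2.png

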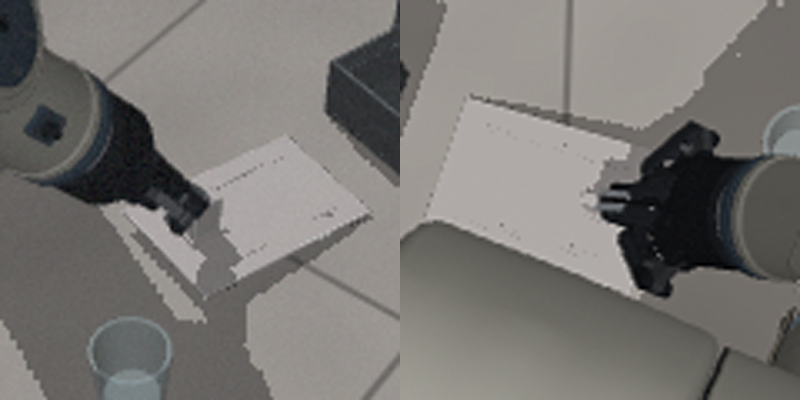

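carry_out:
  increments:
    - [[-0.007,0,0.009,0,0,0],[-0.0138,0,0.0178,0,0,0],[-0.0138,0,0.0178,0,0,0]]

```text
clock: 11.05
eef_pos: [545.7, 15.9, 35.2]
tcp_rot: [-3.141, -0.663, 1.288]
contact_force: [0.3, -0.3, -0.5]
opening: 0.016
```

```bash
python3 lidfit.py
```

```text
t 11.15 [-268.4   -0.3   35.6] F [-0.2  0.  -0.8] op 0.015
scene 949 [-0.015 -0.001] [3.7, 3.2, 1.3] 1.7
top 1205 [-0.013  0.003] [5.0, 4.5, 2.9] 2.9
```

carry_out:
  increments:
    - [[-0.0025,0,0.003,0,0,0],[-0.0025,0,0.003,0,0,0]]

```text
clock: 11.32
eef_pos: [546.0, 15.8, 34.2]
tcp_rot: [3.142, -0.663, 1.288]
contact_force: [0.2, -0.2, -1.0]
opening: 0.018
```

carry_out:
  increments:
    - [[0,0,0,0,0,0],[0,0,0,0,0,0],[0,0,0,0,0,0],[0,0,0,0,0,0]]
  hand: 0.5

```text
clock: 11.65
eef_pos: [546.1, 15.8, 34.5]
tcp_rot: [3.141, -0.663, 1.288]
contact_force: [0.6, -0.3, -0.3]
opening: 0.498
```

carry_out:
  increments:
    - [[0,0,-0.05,0,0,0],[0,0,-0.1,0,0,0],[0,0,-0.2,0,0,0],[0,0,-0.3,0,0,0],[0,0,-0.3,0,0,0]]

```text
clock: 12.07
eef_pos: [527.6, -59.3, 133.7]
tcp_rot: [3.132, -0.661, 1.292]
contact_force: [0.8, -0.7, 1.3]
opening: 0.502
```

```bash
python3 lidfit.py
python3 - <<'E'
from h import *
cr=[]
for n in('scene','top'):
    f=optics.grab_frame(n);save(f,'d_'+n+'.png');u,v=proj(f,tw(-225,0,0)).astype(int);S=60
    cr.append(cv2.resize(f['img'][v-S:v+S,u-S:u+S,::-1],(400,400),interpolation=cv2.INTER_CUBIC))
    w=cloud(f)
    m=(np.hypot(w[...,0]-503,w[...,1]+269)<50)&(w[...,2]>8);k=w[m]
    print(len(k),cv2.minAreaRect(k[:,:2].astype(np.float32)) if len(k)>5 else '')
cv2.imwrite('pics/d1.png',np.hstack(cr))
E
```

```text
t 12.17 [-343.3   -1.6  130.2] F [-0.   1.2 -0.4] op 0.5
scene 960 [ 0.002 -0.004] [1.3, 1.3, 1.6] 1.7
top 1527 [-0.002  0.006] [2.9, 2.8, 2.6] 3.0
4899 ((495.34283447265625, -258.7667541503906), (92.63197326660156, 74.69153594970703), 21.862394332885742)
1250 ((493.84820556640625, -255.93051147460938), (91.37619018554688, 67.93926239013672), 19.692167282104492)
```

View pics/d1.png

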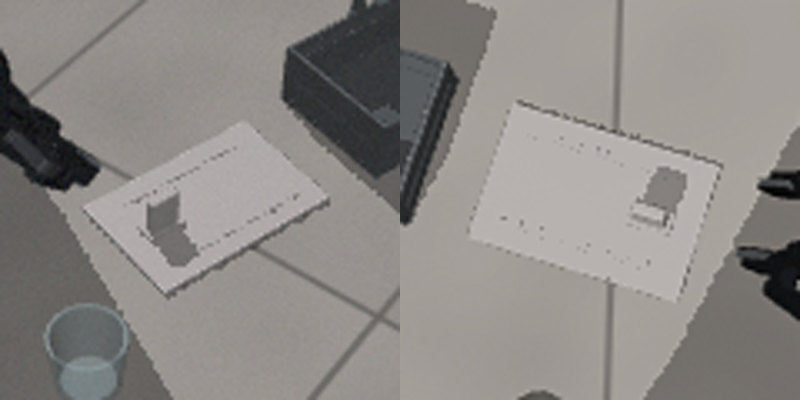

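View pics/d_top.png

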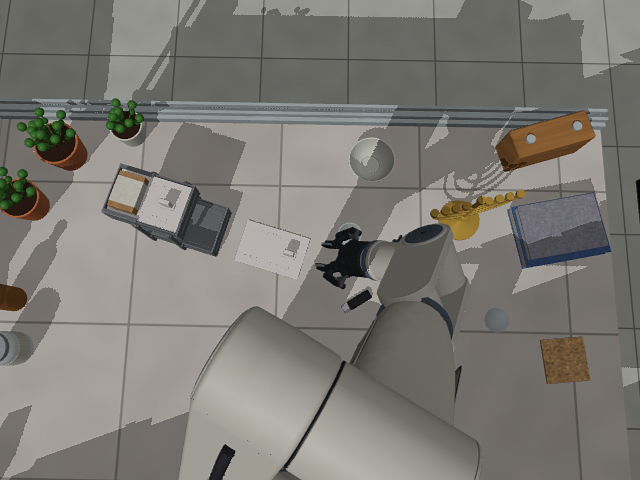

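Run:
```python
from h import *
for n in('scene','top'):
    k=np.load(n+'_dre.npy')
    for z0 in(16,20,23):
        t=k[k[:,2]>z0].astype(np.float32);print(n,z0,len(t),cv2.minAreaRect(t[:,:2]),t.mean(0).round(1))
import cv2
im=cv2.imread('pics/top0.png');cv2.imwrite('pics/dt.png',cv2.resize(im[250:295,380:425],(600,600),interpolation=cv2.INTER_CUBIC))
f=optics.grab_frame('top');
for p in[(502,-268,28),(502-.28*27,-268-.96*27,14),(502+.28*32,-268+.96*32,14)]:print((proj(f,p)-[380,250])*600/45)
```

```text
Traceback (most recent call last):
cv2.error: OpenCV(4.12.0) /io/opencv/modules/imgproc/src/convhull.cpp:143: error: (-215:Assertion failed) total >= 0 && (depth == CV_32F || depth == CV_32S) in function 'convexHull'
```

Run:
```python
from h import *
for n in('scene','top'):
    k=np.load(n+'_dre.npy')
    for z0 in(16,20,23):
        t=np.ascontiguousarray(k[k[:,2]>z0].astype(np.float32));print(n,z0,len(t),cv2.minAreaRect(np.ascontiguousarray(t[:,:2])),t.mean(0).round(1))
im=cv2.imread('pics/top0.png');cv2.imwrite('pics/dt.png',cv2.resize(im[250:295,380:425],(600,600),interpolation=cv2.INTER_CUBIC))
f=optics.grab_frame('top');
for p in[(502,-268,28),(502-.28*27,-268-.96*27,14),(502+.28*32,-268+.96*32,14)]:print((proj(f,p)-[380,250])*600/45)
```

```text
scene 16 198 ((504.1025695800781, -270.8168029785156), (36.96332550048828, 42.56859588623047), 23.82070541381836) [ 504.2 -273.7   23.6]
scene 20 164 ((501.91259765625, -273.53125), (34.684139251708984, 30.261302947998047), 79.71659851074219) [ 503.8 -272.3   24.9]
scene 23 130 ((502.8845520019531, -271.61077880859375), (30.578123092651367, 28.9907283782959), 79.36153411865234) [ 503.6 -270.6   25.8]
top 16 163 ((501.900634765625, -263.38043212890625), (55.904747009277344, 28.631046295166016), 73.44780731201172) [ 500.6 -268.1   25.3]
top 20 143 ((500.3908386230469, -268.46038818359375), (41.04413604736328, 28.631046295166016), 73.44780731201172) [ 500.8 -268.    26.4]
top 23 124 ((500.6148681640625, -268.80963134765625), (31.030487060546875, 27.224824905395508), 78.3418960571289) [ 501.4 -267.8   27.1]
[326.88494204 298.13273195]
[454.18663236 351.18646798]
[149.9786895 257.3633987]
```

View pics/dt.png

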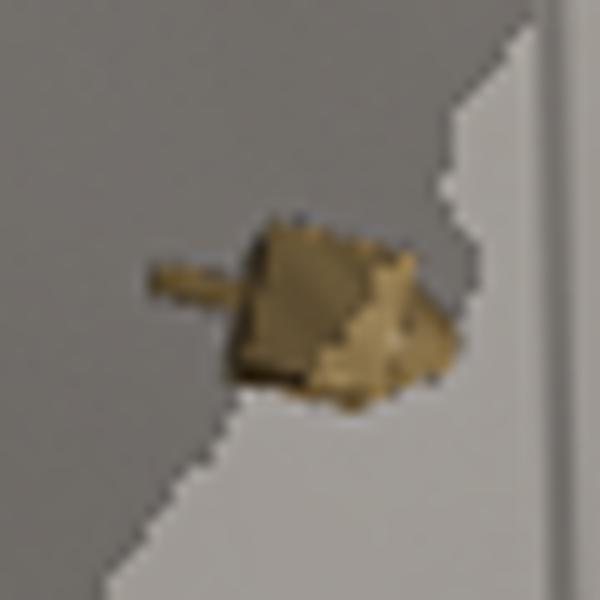

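```bash
cat > dd.py <<'E'
from h import *
R=tool(15,78);pg=gp([502,-269,21.5],R);pre=pg-130*R[:,2]
print(pg,pre)
E
python3 - <<'E'
from dd import *
print(cur()[0]);delta([515,-150,220],R); delta(pre,R)
E
```

```text
[ 501.83856548 -269.75948968   24.39777748] [ 494.8430698  -302.67070932  149.9681349 ]
[524.73276114 -54.26961632 128.10898715]
t 12.32 tcp [524.7 -54.3 128.1] q [-0.51  0.44  1.96  0.76  1.06 -0.72] op 0.50 F [0.4 0.3 0. ]
d [-0.0449, 0.043, -0.3268] w [0.0301, -0.3835, -0.0633] rows 3.3 max 1
t 12.32 tcp [524.7 -54.3 128.1] q [-0.51  0.44  1.96  0.76  1.06 -0.72] op 0.50 F [0.4 0.3 0. ]
d [-0.4525, 0.1012, -0.4233] w [0.0301, -0.3835, -0.0633] rows 6.0 max 1
```

carry_out:
  increments:
    - [[-0.045,0.043,-0.327,0.03,-0.384,-0.063],[-0.045,0.043,-0.327,0.03,-0.384,-0.063],[-0.045,0.043,-0.327,0.03,-0.384,-0.063],[-0.045,0.043,-0.327,0.03,-0.384,-0.063],[-0.045,0.043,-0.327,0.03,-0.384,-0.063]]
  hand: 0.25

```text
clock: 12.73
eef_pos: [517.3, -150.8, 223.1]
tcp_rot: [3.135, -0.258, 1.365]
contact_force: [-0.2, 0.4, 0.4]
opening: 0.749
```

Run:
```python
from dd import *
delta(pre,R)
```

```text
[ 501.83856548 -269.75948968   24.39777748] [ 494.8430698  -302.67070932  149.9681349 ]
t 12.73 tcp [ 517.3 -150.8  223.1] q [-0.45  0.25  1.81  0.28  1.15 -0.36] op 0.75 F [-0.2  0.4  0.4]
d [-0.4172, 0.0223, 0.0792] w [0.0051, 0.0035, 0.003] rows 4.1 max 1
```

carry_out:
  increments:
    - [[-0.417,0.022,0.079,0.005,0.003,0.003],[-0.417,0.022,0.079,0.005,0.003,0.003],[-0.417,0.022,0.079,0.005,0.003,0.003],[-0.417,0.022,0.079,0.005,0.003,0.003],[-0.417,0.022,0.079,0.005,0.003,0.003]]

```text
clock: 13.15
eef_pos: [489.2, -304.6, 141.4]
tcp_rot: [-3.131, -0.267, 1.354]
contact_force: [-0.6, 1.4, -0.8]
opening: 0.749
```

```bash
python3 look.py e1 "(502,-269,30)" 70 |head -1;python3 - <<'E'
from dd import *
delta(pg,R)
E
```

```text
t 13.15 tcp tray [-592.   -35.2  141.4] op 0.749 F tray [ 1.2  0.9 -0.8] T [-0.1   0.05 -0.01]
[ 501.83856548 -269.75948968   24.39777748] [ 494.8430698  -302.67070932  149.9681349 ]
t 13.55 tcp [ 492.6 -301.1  147.9] q [-0.69  0.43  1.73  0.26  1.12 -0.61] op 0.75 F [-0.2 -0.3  0.5]
d [-0.0019, 0.0073, 0.3193] w [-0.0032, -0.0023, -0.0019] rows 3.1 max 1
```

View pics/e1.png

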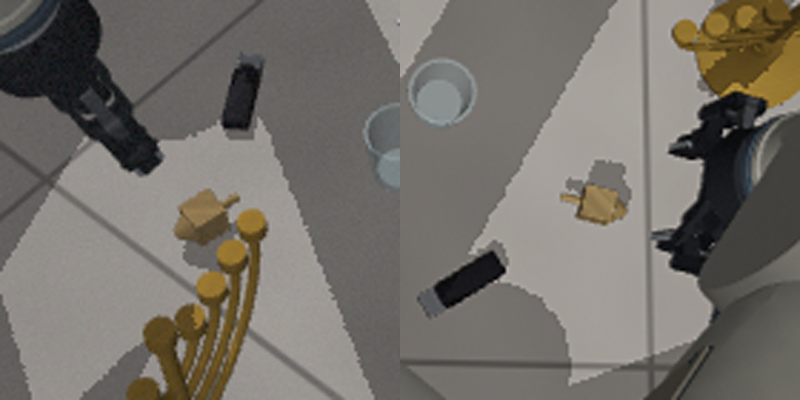

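carry_out:
  increments:
    - [[-0.002,0.007,0.08,-0.003,-0.002,-0.002],[-0.002,0.007,0.16,-0.003,-0.002,-0.002],[-0.002,0.007,0.22,-0.003,-0.002,-0.002],[-0.002,0.007,0.24,-0.003,-0.002,-0.002]]

```text
clock: 13.88
eef_pos: [498.3, -276.4, 52.1]
tcp_rot: [-3.137, -0.264, 1.361]
contact_force: [0.1, 0.0, -0.4]
opening: 0.749
```

```bash
python3 look.py e2 "(502,-269,30)" 50 |head -1;python3 - <<'E'
from dd import *
delta(pg,R)
E
```

```text
t 13.88 tcp tray [-562.5  -36.1   52.1] op 0.749 F tray [ 0.1 -0.1 -0.4] T [-0.11  0.03  0.02]
[ 501.83856548 -269.75948968   24.39777748] [ 494.8430698  -302.67070932  149.9681349 ]
t 14.28 tcp [ 500.5 -280.    56. ] q [-0.66  0.54  1.8   0.3   0.93 -0.64] op 0.75 F [-0.5 -0.1  0.1]
d [0.0045, -0.0022, 0.0829] w [0.0018, 0.001, -0.001] rows 0.8 max 1
```

View pics/e2.png

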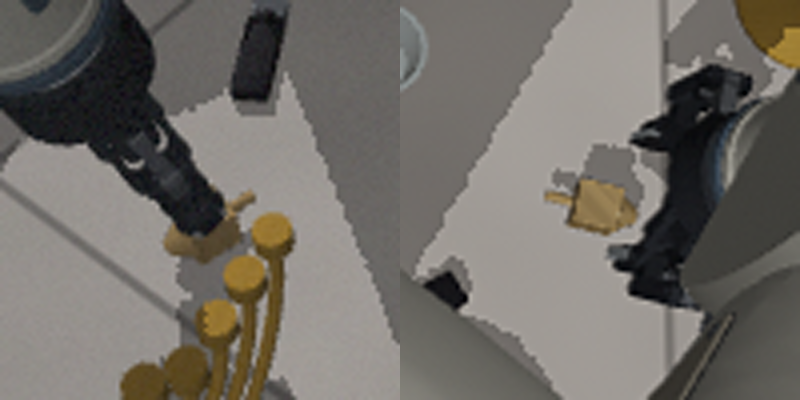

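carry_out:
  increments:
    - [[0.0045,-0.002,0.045,0.002,0.001,-0.001],[0.0045,-0.002,0.083,0.002,0.001,-0.001],[0.0045,-0.002,0.083,0.002,0.001,-0.001],[0.0045,-0.002,0.083,0.002,0.001,-0.001]]

```text
clock: 14.62
eef_pos: [500.9, -268.9, 23.2]
tcp_rot: [-3.138, -0.263, 1.361]
contact_force: [0.1, -0.4, 0.3]
opening: 0.752
```

Run:
```python
from dd import *
delta(pg,R)
```

```text
[ 501.83856548 -269.75948968   24.39777748] [ 494.8430698  -302.67070932  149.9681349 ]
t 14.62 tcp [ 500.9 -268.9   23.2] q [-0.64  0.59  1.82  0.31  0.87 -0.65] op 0.75 F [ 0.1 -0.4  0.3]
d [-0.0008, 0.0028, -0.0034] w [-0.0029, -0.0013, -0.0004] rows 0.0 max 1
```

carry_out:
  increments:
    - [[0,0,0,0,0,0],[0,0,0,0,0,0],[0,0,0,0,0,0],[0,0,0,0,0,0],[0,0,0,0,0,0]]
  hand: 1
  squeeze: 50

```text
clock: 15.03
eef_pos: [501.8, -269.5, 23.9]
tcp_rot: [-3.141, -0.262, 1.361]
contact_force: [0.0, -0.0, 2.2]
opening: 0.036
```

```bash
python3 look.py e3 "(502,-269,30)" 50 |head -1;python3 - <<'E'
from dd import *
c,Rc,s=cur();delta(c+[0,0,60],Rc)
E
```

```text
t 15.03 tcp tray [-554.8  -37.5   23.9] op 0.036 F tray [-0.  -0.   2.2] T [-0.03 -0.05  0.05]
[ 501.83856548 -269.75948968   24.39777748] [ 494.8430698  -302.67070932  149.9681349 ]
t 15.43 tcp [ 501.6 -269.3   23.6] q [-0.64  0.59  1.82  0.31  0.87 -0.65] op 0.00 F [ 0.  -0.6  6.9]
d [0.0389, -0.0002, -0.1449] w [0.0, 0.0, 0.0] rows 1.4 max 1
```

View pics/e3.png

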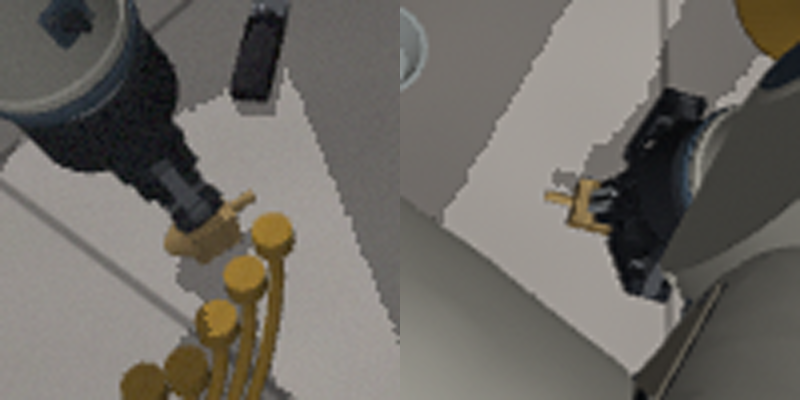

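Run:
```python
from dd import *
np.set_printoptions(suppress=True)
c,Rc,s=cur();tip=c+22*Rc[:,2];print('tip',tip.round(1))
cr=[]
for n in('scene','top'):
    f=optics.grab_frame(n);w=cloud(f)
    im=f['img'][:,:,::-1].copy()
    u,v=proj(f,(502,-269,20)).astype(int);S=25
    im=cv2.resize(im[v-S:v+S,u-S:u+S],(400,400),interpolation=cv2.INTER_NEAREST)
    for P,col in((c,(0,0,255)),(tip,(0,255,0)),((502,-269,28),(255,0,0)),(c+13*Rc[:,2],(255,255,0))):
        q=(proj(f,P)-[u-S,v-S]+.5)*8;cv2.circle(im,tuple(int(a) for a in q),4,col,-1)
    cr.append(im)
    g=f['img'].astype(int);dark=(g.max(-1)<70)
    W=w[(np.hypot(w[...,0]-502,w[...,1]+272)<35)&(w[...,2]<60)&(w[...,2]>5)]
    C=g[(np.hypot(w[...,0]-502,w[...,1]+272)<35)&(w[...,2]<60)&(w[...,2]>5)]
    d=C.max(-1)<75
    i=W[d][:,2].argsort();print(n,'dark pts lowest',W[d][i[:12]].round(0).tolist());
    y=~d&(C[:,0]-C[:,2]>25);k=W[y];print('dreidel pts',len(k),k.mean(0).round(1),np.percentile(k[:,2],[50,95]),k.min(0),k.max(0))
cv2.imwrite('pics/e4.png',np.hstack(cr))
```

```text
[ 501.83856548 -269.75948968   24.39777748] [ 494.8430698  -302.67070932  149.9681349 ]
tip [ 502.7 -263.7    2.3]
scene dark pts lowest [[503.0, -285.0, 22.0], [500.0, -285.0, 23.0], [506.0, -284.0, 24.0], [506.0, -278.0, 24.0], [507.0, -282.0, 25.0]]
dreidel pts 160 [ 510.3 -274.    18. ] [17.57458564 26.51645196] [ 491.82200665 -295.61675896    5.07891005] [ 519.47593572 -239.89328166   28.72592756]
top dark pts lowest [[495.0, -252.0, 13.0], [507.0, -254.0, 15.0], [498.0, -252.0, 25.0], [513.0, -255.0, 26.0], [510.0, -255.0, 26.0], [504.0, -261.0, 34.0], [487.0, -272.0, 37.0], [492.0, -263.0, 38.0], [514.0, -268.0, 38.0], [511.0, -268.0, 38.0], [504.0, -263.0, 39.0], [501.0, -260.0, 40.0]]
dreidel pts 81 [ 500.4 -256.8   22.3] [24.46387287 30.47987681] [ 485.29057104 -274.29442749    5.96602416] [ 515.70093314 -237.46847612   37.36588735]
```

View pics/e4.png

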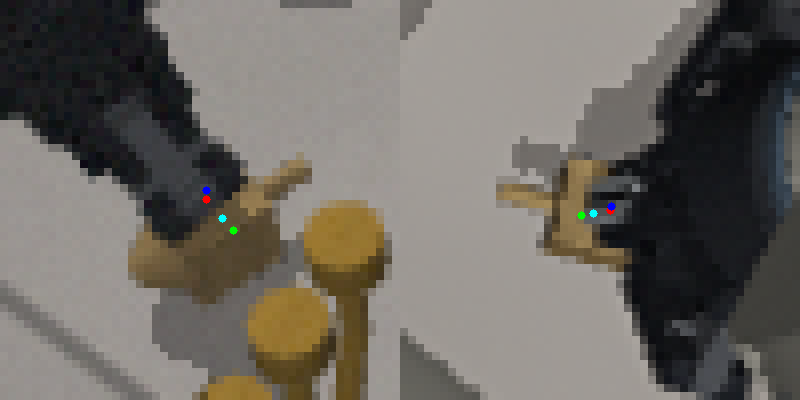

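carry_out:
  increments:
    - [[0.01,0,-0.04,0,0,0],[0.02,0,-0.075,0,0,0],[0.02,0,-0.075,0,0,0]]

```text
clock: 15.78
eef_pos: [502.2, -269.8, 56.1]
tcp_rot: [3.141, -0.262, 1.362]
contact_force: [0.7, -0.8, -0.1]
opening: -0.001
```

carry_out:
  increments:
    - [[0,0,0,0,0,0],[0,0,0,0,0,0],[0,0,0,0,0,0]]
  hand: 0.4

```text
clock: 16.03
eef_pos: [500.6, -268.6, 53.2]
tcp_rot: [-3.138, -0.263, 1.361]
contact_force: [0.2, -0.0, -0.2]
opening: 0.421
```

```bash
cat > chk.py <<'E'
from dd import *
import sys
c,Rc,s=cur();tip=c+22*Rc[:,2];print('t',round(s['clock'],2),'tcp',c.round(1),'tip',tip.round(1),'F',s['contact_force'].round(1),s['opening'])
cr=[]
for n in('scene','top'):
    f=optics.grab_frame(n);w=cloud(f)
    im=f['img'][:,:,::-1].copy()
    u,v=proj(f,(502,-269,20)).astype(int);S=32
    im=cv2.resize(im[v-S:v+S,u-S:u+S],(400,400),interpolation=cv2.INTER_NEAREST)
    for P,col in((c,(0,0,255)),(tip,(0,255,0)),((502,-269,28),(255,0,0))):
        q=(proj(f,P)-[u-S,v-S]+.5)*400/64;cv2.circle(im,tuple(int(a) for a in q),4,col,-1)
    cr.append(im)
    m=(np.hypot(w[...,0]-502,w[...,1]+269)<45)&(w[...,2]>3)&(w[...,2]<45);g=f['img'].astype(int)
    m&=(g[...,0]-g[...,2]>30)
    k=w[m];
    if len(k)>20:print(n,'dre',len(k),k.mean(0).round(1),'yaw',np.degrees(np.arctan2(*np.linalg.eigh(np.cov(k[:,:2].T))[1][::-1,1])).round(1),cv2.minAreaRect(np.ascontiguousarray(k[k[:,2]>22][:,:2],dtype=np.float32)))
cv2.imwrite('pics/%s.png'%sys.argv[1],np.hstack(cr))
E
python3 chk.py e5
```

```text
[ 501.83856548 -269.75948968   24.39777748] [ 494.8430698  -302.67070932  149.9681349 ]
t 16.03 tcp [ 500.6 -268.6   53.2] tip [ 501.7 -263.    31.9] F [ 0.2 -0.  -0.2] 0.4207486104986072
scene dre 205 [ 508.2 -275.3   19.2] yaw 70.1 ((507.722900390625, -274.5173645019531), (33.495750427246094, 23.058778762817383), 45.121585845947266)
top dre 162 [ 501.2 -265.2   24.2] yaw 82.9 ((501.0556640625, -269.0571594238281), (31.861846923828125, 27.62228775024414), 77.90031433105469)
```

View pics/e5.png

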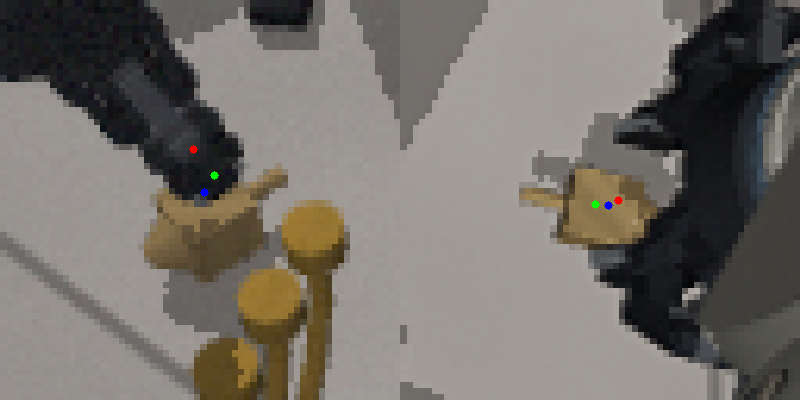

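Run:
```python
from dd import *
c,Rc,s=cur()
print(c,c-pg);delta(pg,R); d=Rc.T@np.array([0,0,-10])/400;print(d)
```

```text
[ 501.83856548 -269.75948968   24.39777748] [ 494.8430698  -302.67070932  149.9681349 ]
[ 500.63370706 -268.62455541   53.19271639] [-1.20485842  1.13493427 28.79493891]
t 16.13 tcp [ 500.6 -268.6   53.2] q [-0.64  0.54  1.81  0.3   0.92 -0.63] op 0.58 F [-1.2  0.4 -0.3]
d [-0.0208, 0.0038, 0.0689] w [-0.0035, -0.0015, -0.0006] rows 0.7 max 1
[-6.50843855e-03  9.19285249e-05  2.41377666e-02]
```

carry_out:
  increments:
    - [[-0.01,0.002,0.035,0,0,0],[-0.0195,0.003,0.069,-0.002,0,0],[-0.0195,0.003,0.069,-0.002,0,0],[-0.0195,0.003,0.069,-0.002,0,0]]

```text
clock: 16.47
eef_pos: [501.3, -268.9, 23.9]
tcp_rot: [-3.138, -0.264, 1.36]
contact_force: [0.5, -0.5, 0.0]
opening: 0.598
```

```bash
python3 chk.py e6
```

```text
[ 501.83856548 -269.75948968   24.39777748] [ 494.8430698  -302.67070932  149.9681349 ]
t 16.47 tcp [ 501.3 -268.9   23.9] tip [ 502.4 -263.2    2.7] F [ 0.5 -0.5  0. ] 0.5984267857132519
scene dre 61 [ 505.3 -277.2   15.2] yaw 80.4 ((504.9263916015625, -273.1454162597656), (33.034751892089844, 0.9049972295761108), 62.62821960449219)
top dre 163 [ 501.  -265.3   23.5] yaw 80.0 ((501.2095947265625, -269.2480163574219), (31.672435760498047, 27.31332778930664), 77.97567749023438)
```

View pics/e6.png

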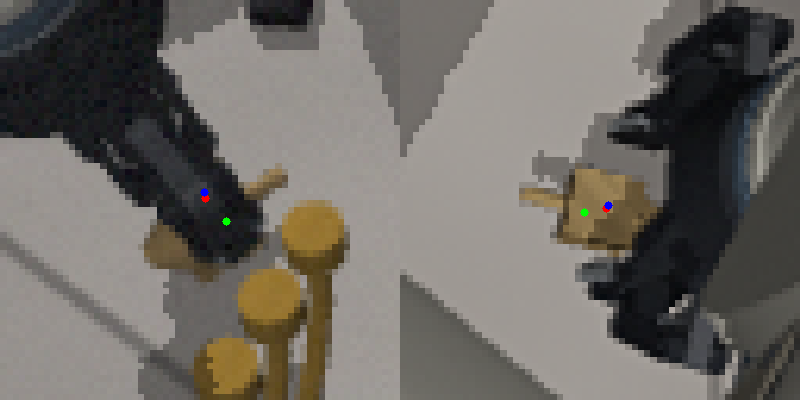

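carry_out:
  increments:
    - [[-0.002,0.001,0.006,0,0,0],[-0.002,0.001,0.006,0,0,0],[-0.002,0.001,0.006,0,0,0]]
  hand: 0.58
  squeeze: 20

```text
clock: 16.82
eef_pos: [502.7, -269.9, 23.1]
tcp_rot: [-3.142, -0.263, 1.361]
contact_force: [0.0, 0.3, 0.0]
opening: 0.419
```

```bash
python3 chk.py e7
```

```text
[ 501.83856548 -269.75948968   24.39777748] [ 494.8430698  -302.67070932  149.9681349 ]
t 16.82 tcp [ 502.7 -269.9   23.1] tip [ 503.9 -264.3    1.8] F [0.  0.3 0. ] 0.41912125853163024
scene dre 78 [ 507.3 -274.7   13.9] yaw 78.4 ((506.5213928222656, -257.1144714355469), (2.8409616947174072, 27.82821273803711), 74.8277816772461)
top dre 144 [ 502.4 -263.7   24.3] yaw 92.0 ((501.12646484375, -268.7264709472656), (30.543323516845703, 27.254777908325195), 77.33936309814453)
```

View pics/e7.png

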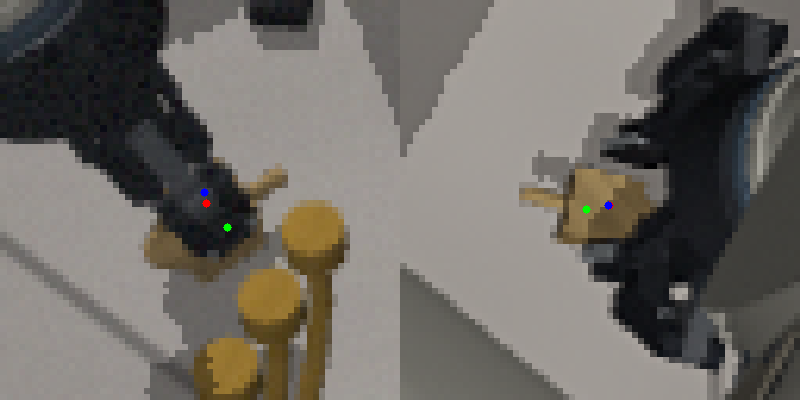

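carry_out:
  increments:
    - [[-0.001,0,0.003,0,0,0],[-0.001,0,0.003,0,0,0],[-0.001,0,0.003,0,0,0]]
  hand: 0.68

```text
clock: 17.17
eef_pos: [502.7, -270.0, 21.8]
tcp_rot: [3.141, -0.263, 1.361]
contact_force: [0.6, -1.2, 1.5]
opening: 0.321
```

```bash
python3 chk.py e8
```

```text
[ 501.83856548 -269.75948968   24.39777748] [ 494.8430698  -302.67070932  149.9681349 ]
t 17.17 tcp [ 502.7 -270.    21.8] tip [ 503.9 -264.4    0.6] F [ 0.6 -1.2  1.5] 0.3210572281845567
scene dre 85 [ 508.9 -274.7   14.1] yaw 78.3 ((508.0204772949219, -257.8662109375), (2.065164804458618, 20.22478485107422), 76.18960571289062)
top dre 135 [ 503.8 -263.4   24.2] yaw 94.1 ((500.821533203125, -268.0592041015625), (29.765073776245117, 28.423006057739258), 74.9934310913086)
```

View pics/e8.png

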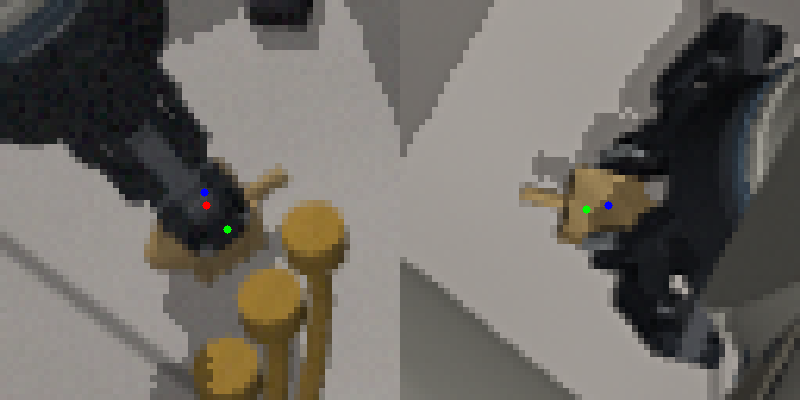

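carry_out:
  increments:
    - [[0,0,0,0,0,0],[0,0,0,0,0,0],[0,0,0,0,0,0]]
  hand: 0.74

```text
clock: 17.52
eef_pos: [502.7, -270.0, 21.9]
tcp_rot: [3.141, -0.263, 1.361]
contact_force: [-1.1, -0.7, 6.2]
opening: 0.29
```

```bash
python3 chk.py e9
```

```text
[ 501.83856548 -269.75948968   24.39777748] [ 494.8430698  -302.67070932  149.9681349 ]
t 17.52 tcp [ 502.7 -270.    21.9] tip [ 503.9 -264.5    0.7] F [-1.1 -0.7  6.2] 0.2904596884836806
scene dre 93 [ 509.4 -274.    13.8] yaw 77.3 ((508.06884765625, -257.4167785644531), (2.8765904903411865, 24.150611877441406), 72.58194732666016)
top dre 129 [ 504.  -263.1   23.9] yaw 92.7 ((501.8862609863281, -267.3813171386719), (27.354618072509766, 27.3026065826416), 77.6571273803711)
```

View pics/e9.png

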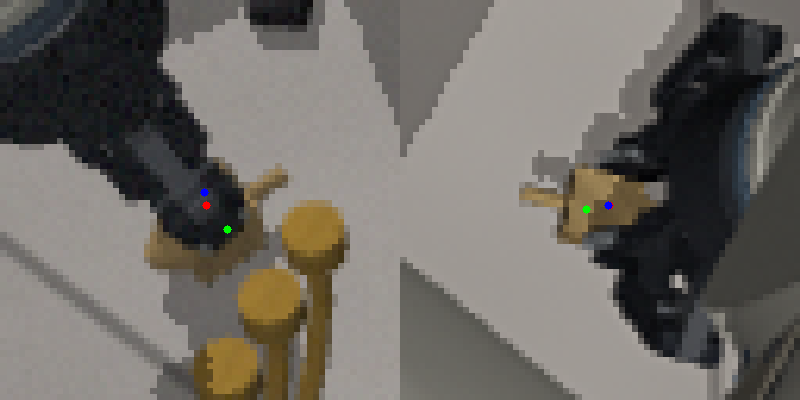

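carry_out:
  increments:
    - [[0.0016,0,-0.006,0,0,0],[0.0016,0,-0.006,0,0,0],[0.0016,0,-0.006,0,0,0]]
  hand: 0.76

```text
clock: 17.87
eef_pos: [502.4, -269.8, 23.9]
tcp_rot: [-3.141, -0.263, 1.361]
contact_force: [-0.8, 0.6, 0.2]
opening: 0.282
```

```bash
python3 chk.py e10
```

```text
[ 501.83856548 -269.75948968   24.39777748] [ 494.8430698  -302.67070932  149.9681349 ]
t 17.87 tcp [ 502.4 -269.8   23.9] tip [ 503.5 -264.2    2.7] F [-0.8  0.6  0.2] 0.28180123115514766
scene dre 99 [ 509.6 -274.8   15.1] yaw 74.9 ((507.9701232910156, -276.11981201171875), (37.62382507324219, 6.089321613311768), 62.155696868896484)
top dre 124 [ 503.5 -263.    25.1] yaw 93.3 ((500.4691467285156, -268.0513916015625), (29.955068588256836, 27.372251510620117), 76.57205963134766)
```

View pics/e10.png

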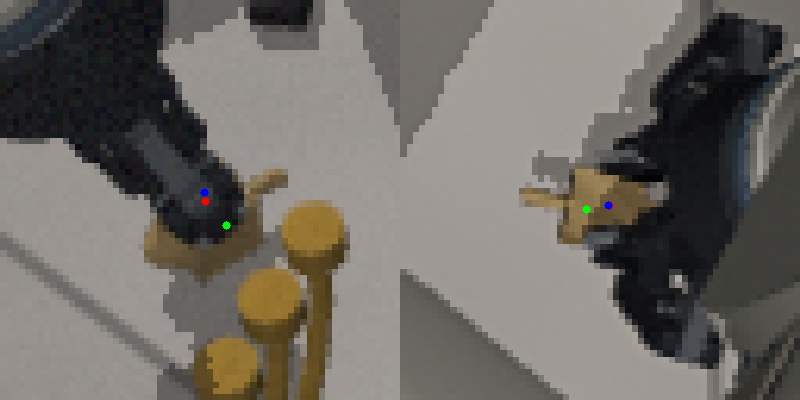

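carry_out:
  increments:
    - [[0.007,0,-0.025,0,0,0],[0.014,0,-0.05,0,0,0],[0.021,0,-0.075,0,0,0],[0.027,0,-0.1,0,0,0]]

```text
clock: 18.3
eef_pos: [502.8, -269.9, 67.0]
tcp_rot: [3.141, -0.263, 1.361]
contact_force: [0.5, -0.4, 0.1]
opening: 0.283
```

```bash
python3 chk.py e11
```

```text
[ 501.83856548 -269.75948968   24.39777748] [ 494.8430698  -302.67070932  149.9681349 ]
t 18.3 tcp [ 502.8 -269.9   67. ] tip [ 504.  -264.4   45.7] F [ 0.5 -0.4  0.1] 0.2828113162145565
```

View pics/e11.png

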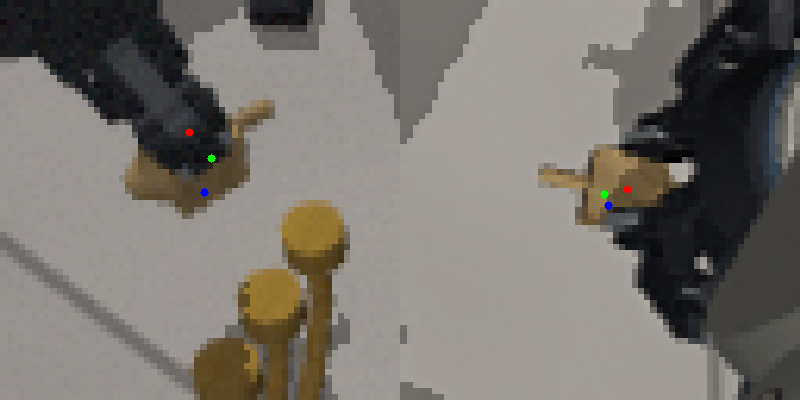

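```bash
cat > pl.py <<'E'
from h import *
R=tool(30);A=tw(-80,-1,135);B=tw(-52,-1,80);C=tw(-52,-1,41)
W=np.array([530,-100,200.])
E
python3 - <<'E'
from pl import *
c,Rc,s=cur();print(A,B,C);print('per 100mm up',Rc.T@[0,0,.25])
delta(W,R);delta(A,R)
E
```

```text
[598.80829794 196.77890416 135.        ] [606.59658154 223.67393416  80.        ] [606.59658154 223.67393416  41.        ]
per 100mm up [ 0.06458968  0.00077872 -0.24151101]
t 18.40 tcp [ 503.8 -270.7   67.9] q [-0.64  0.52  1.81  0.3   0.94 -0.62] op 0.28 F [-0.1  0.2  0.8]
d [0.5018, -0.0237, -0.2076] w [-0.0237, 0.2502, 0.065] rows 5.2 max 1
t 18.40 tcp [ 503.8 -270.7   67.9] q [-0.64  0.52  1.81  0.3   0.94 -0.62] op 0.28 F [-0.1  0.2  0.8]
d [1.1955, -0.0105, 0.1462] w [-0.0237, 0.2502, 0.065] rows 11.6 max 1.195462010924313
```

Up first a little, then across.

carry_out:
  increments:
    - [[0.03,0,-0.09,0,0,0],[0.12,-0.005,-0.12,-0.005,0.06,0.015],[0.22,-0.01,-0.15,-0.01,0.12,0.03],[0.31,-0.015,-0.17,-0.015,0.18,0.045],[0.4,-0.02,-0.19,-0.02,0.22,0.055]]

```text
clock: 18.82
eef_pos: [523.0, -135.4, 181.6]
tcp_rot: [-3.14, -0.496, 1.298]
contact_force: [-0.2, -0.5, -0.6]
opening: 0.277
```

Run:
```python
from pl import *
delta(A+[0,0,50],R)
```

```text
t 18.82 tcp [ 523.  -135.4  181.6] q [-0.56  0.35  1.84  0.52  1.15 -0.55] op 0.28 F [-0.2 -0.5 -0.6]
d [0.7522, -0.0407, 0.3977] w [-0.0059, 0.0261, 0.0072] rows 8.2 max 1
```

carry_out:
  increments:
    - [[0.075,-0.004,0.04,-0.001,0.01,0.003],[0.17,-0.009,0.09,-0.003,0.02,0.006],[0.265,-0.014,0.14,-0.006,0.026,0.007],[0.36,-0.02,0.19,-0.006,0.026,0.007],[0.45,-0.024,0.238,-0.006,0.026,0.007]]

```text
clock: 19.23
eef_pos: [567.2, 61.0, 182.0]
tcp_rot: [-3.142, -0.521, 1.29]
contact_force: [1.5, 0.6, -0.4]
opening: 0.278
```

Run:
```python
from pl import *
delta(A,R)
```

```text
t 19.23 tcp [567.2  61.  182. ] q [-0.2   0.31  1.92  0.64  0.97 -0.31] op 0.28 F [ 1.5  0.6 -0.4]
d [0.2434, -0.0182, 0.275] w [-0.0004, 0.0029, 0.0007] rows 3.5 max 1
```

carry_out:
  increments:
    - [[0.06,-0.005,0.07,0,0,0],[0.12,-0.01,0.14,0,0.001,0],[0.18,-0.014,0.2,0,0.003,0],[0.235,-0.018,0.265,0,0.003,0],[0.235,-0.018,0.265,0,0.003,0]]

```text
clock: 19.65
eef_pos: [596.6, 194.9, 134.9]
tcp_rot: [-3.139, -0.524, 1.292]
contact_force: [-1.3, -0.8, -0.4]
opening: 0.279
```

```bash
python3 - <<'E'
from pl import *
delta(A,R);delta(B,R)
E
python3 look.py f1 "(605,215,90)" 60|head -1
```

```text
t 19.65 tcp [596.6 194.9 134.9] q [ 0.05  0.41  1.91  0.73  0.79 -0.19] op 0.28 F [-1.3 -0.8 -0.4]
d [0.0054, 0.004, 0.0029] w [-0.0046, -0.0002, 0.0029] rows 0.1 max 1
t 19.65 tcp [596.6 194.9 134.9] q [ 0.05  0.41  1.91  0.73  0.79 -0.19] op 0.28 F [-1.3 -0.8 -0.4]
d [-0.0028, 0.0047, 0.1569] w [-0.0046, -0.0002, 0.0029] rows 1.5 max 1
t 19.65 tcp tray [-82.4   0.6 134.9] op 0.279 F tray [-1.1  1.  -0.4] T [-0.14  0.04  0.03]
```

View pics/f1.png

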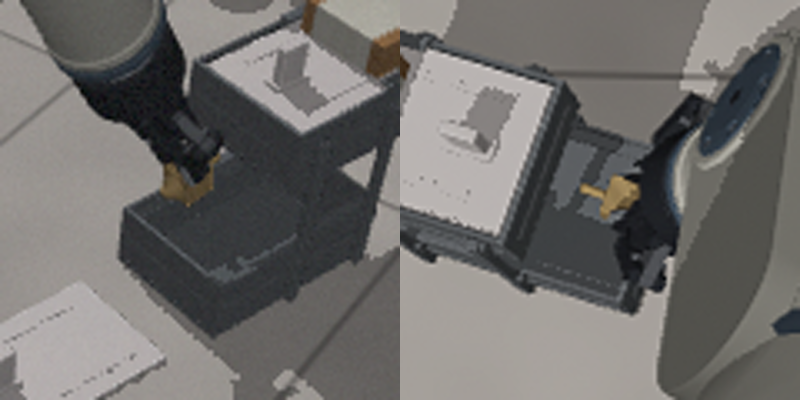

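The dreidel (scene crop (190,180), top crop (618,195)) is held over the open tray's front and clear of the upper tray. Going down.

carry_out:
  increments:
    - [[-0.001,0.004,0.05,-0.004,0,0.003],[-0.002,0.005,0.1,-0.004,0,0.003],[-0.003,0.005,0.157,-0.004,0,0.003],[-0.003,0.005,0.157,-0.004,0,0.003]]

```text
clock: 20.38
eef_pos: [606.4, 219.1, 78.7]
tcp_rot: [-3.14, -0.522, 1.285]
contact_force: [-1.9, -0.5, -1.6]
opening: 0.286
```

```bash
python3 - <<'E'
from pl import *
delta(C,R)
E
python3 look.py f2 "(605,215,70)" 60|head -1
```

```text
t 20.38 tcp [606.4 219.1  78.7] q [ 0.09  0.51  1.91  0.81  0.69 -0.26] op 0.29 F [-1.9 -0.5 -1.6]
d [-0.0373, -0.0025, 0.0873] w [0.0001, 0.0015, -0.0036] rows 0.9 max 1
t 20.38 tcp tray [-56.5  -2.1  78.7] op 0.286 F tray [-1.   1.7 -1.6] T [-0.3   0.12  0.03]
```

View pics/f2.png

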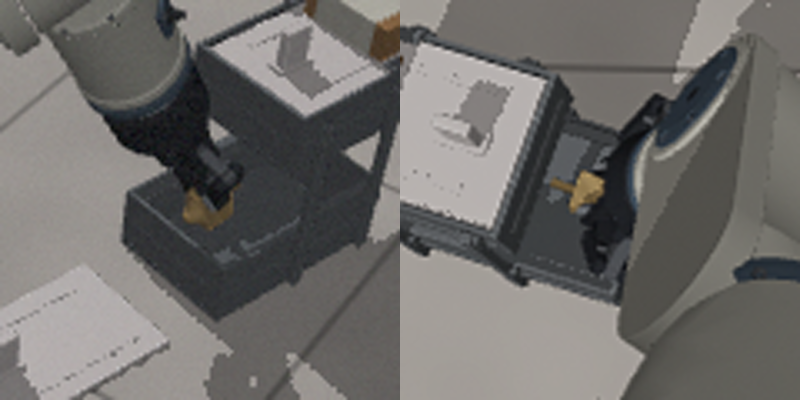

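carry_out:
  increments:
    - [[-0.01,0,0.022,0,0,-0.003],[-0.019,0,0.044,0,0.001,-0.003],[-0.028,0,0.066,0,0.001,-0.003],[-0.037,0,0.087,0,0.001,-0.003],[-0.037,0,0.087,0,0.001,-0.003]]

```text
clock: 21.2
eef_pos: [607.6, 223.4, 41.3]
tcp_rot: [3.142, -0.523, 1.289]
contact_force: [-0.9, 1.3, -0.9]
opening: 0.282
```

carry_out:
  increments:
    - [[0,0,0,0,0,0],[0,0,0,0,0,0],[0,0,0,0,0,0]]
  hand: 0.5

```text
clock: 21.45
eef_pos: [609.4, 223.4, 44.3]
tcp_rot: [3.137, -0.525, 1.291]
contact_force: [0.5, 0.0, 0.3]
opening: 0.498
```

```bash
python3 - <<'E'
from pl import *
delta(B,R);delta(A+[0,0,20],R)
E
python3 look.py f3 "(605,215,50)" 60|head -1
```

```text
t 21.45 tcp [609.4 223.4  44.3] q [ 0.1   0.57  1.91  0.88  0.64 -0.34] op 0.50 F [0.5 0.  0.3]
d [0.0435, -0.0065, -0.0779] w [0.0033, -0.0012, 0.0014] rows 0.9 max 1
t 21.45 tcp [609.4 223.4  44.3] q [ 0.1   0.57  1.91  0.88  0.64 -0.34] op 0.50 F [0.5 0.  0.3]
d [0.0769, -0.0058, -0.2752] w [0.0033, -0.0012, 0.0014] rows 2.7 max 1
t 21.45 tcp tray [-51.4  -3.7  44.3] op 0.498 F tray [ 0.2 -0.4  0.3] T [-0.21  0.06  0.  ]
```

View pics/f3.png

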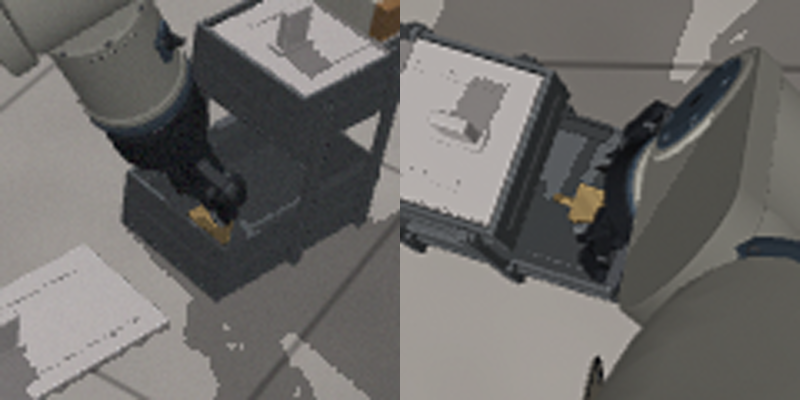

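Released into the tray (orange at scene crop (210,225)). Retracting up, then forward.

carry_out:
  increments:
    - [[0.012,0,-0.022,0,0,0],[0.025,0,-0.045,0,0,0],[0.043,-0.004,-0.078,0,0,0],[0.06,-0.005,-0.17,0,0,0],[0.077,-0.006,-0.275,0,0,0]]

```text
clock: 22.27
eef_pos: [597.2, 197.1, 154.3]
tcp_rot: [3.141, -0.523, 1.29]
contact_force: [-0.1, -0.2, 0.4]
opening: 0.5
```

carry_out:
  increments:
    - [[0,0,-0.1,0,0,0],[0,0,-0.2,0,0,0],[0,0,-0.3,0,0,0],[0,0,-0.35,0,0,0],[0,0,-0.35,0,0,0]]

```text
clock: 22.68
eef_pos: [580.6, 127.9, 281.3]
tcp_rot: [3.128, -0.526, 1.293]
contact_force: [1.0, 0.5, -0.2]
opening: 0.504
```

```bash
python3 look.py g1 "(600,200,40)" 80|head -1; python3 lidfit.py
python3 - <<'E'
from h import *
for n in('scene','top'):
    f=optics.grab_frame(n);save(f,'g_%s.png'%n)
    for th in['dreidel','lid','menorah','bowl','cup','lighter','carton','candlefoot']:
        for d in nets.tip_of(th,n)[:1]: print(n,th,np.round(d['point']),round(d['confidence'],2),wt(d['point']).round() if th=='dreidel' else '')
    w=cloud(f);g=f['img'].astype(int);L=(w-T0)@RT
    m=(abs(L[...,0])<95)&(abs(L[...,1])<60)&(L[...,2]<56)&(g[...,0]-g[...,2]>30);k=L[m];print('dre',len(k),k.mean(0).round(),k.max(0).round())
E
```

```text
t 22.68 tcp tray [-151.2   -2.7  281.3] op 0.504 F tray [ 0.8 -0.8 -0.2] T [-0.23  0.09 -0.07]
t 23.18 [-149.5    0.1  274.1] F [ 1.1  0.8 -0.2] op 0.504
scene 974 [-0.003 -0.005] [1.7, 1.6, 1.1] 1.7
top 235 [-0.019 -0.004] [5.4, 4.6, 2.3] 3.1
scene dreidel [ 433. -152.    3.] 0.64 [-461.   61.    3.]
scene lid [555.  58.   1.] 0.79 
scene menorah [ 650. -409.    1.] 0.94 
scene bowl [582. 145.   2.] 0.42 
scene cup [ 594. -132.    0.] 0.63 
scene lighter [612. 245. 130.] 0.18 
scene carton [646. 376. 176.] 0.58 
scene candlefoot [ 390. -498.    2.] 0.8 
dre 97 [-47.  -7.  25.] [-20.  10.  32.]
top dreidel [608. 229.  17.] 0.53 [-46.  -1.  17.]
top lid [613. 244. 122.] 0.31 
top bowl [ 786. -186.    2.] 0.92 
top cup [ 395. -500.    2.] 0.52 
top lighter [ 429. -152.    2.] 0.43 
top carton [645. 374. 177.] 0.8 
top candlefoot [ 394. -498.    2.] 0.71 
dre 183 [-48.  -0.  26.] [-16.  13.  38.]
```

View pics/g1.png

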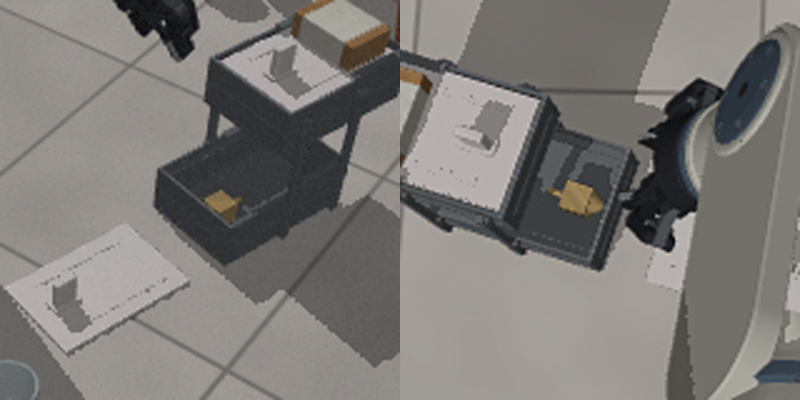

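View pics/g_scene.png

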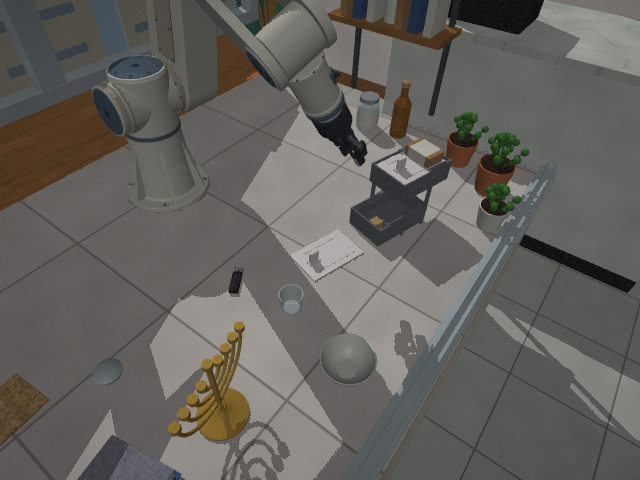

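Run:
```python
from h import *
print(sense()['contact_force'],sense()['clock']);print(r.sign_off())
```

```text
[0.21708314 0.07804995 0.16091847] 24.0833
the job is handed in; nothing more can be done
None
```

The job is handed in at 24.1 s of the 53 s allowed. The lid lies flat on the sill with its fin up, in front of the trays, and the dreidel is inside the open lower tray. The hand-in reports no verdict.

**Lid:** I pinched the fin with the gripper tilted 38° and raised the front end about 10 mm. It then slid out along its own slope without any binding I could feel. In the air it turned about 25° in the pinch, rear end down. Lowering it until the rear edge touched the sill swung it level again, and I released it there.

**Dreidel:** My first pick failed because the jaws shut on top of the block. Closing at 20 N with limited closure held it, and I released it into the front of the tray, where it dropped about 20 mm onto the floor.

**Last checks:**
- **Lid:** by the scene camera's depth it is flat to within 0.005 rad on the sill. The top camera's fit gave 0.019 rad, but the arm hid most of the lid from it.
- **Dreidel:** its centre is at about x -46, y -1, z 17 mm in the tray frame. The scene network's "dreidel" at (433, -152) was the lighter; the picture shows the dreidel in the tray.
- **Bystanders:** the pictures show all of them where they stood. The networks agree to within about 6 mm, apart from three stray reports: one each for the bowl, lighter and cup, contradicted by the other camera or the picture.
- **Robot:** the gripper is clear of everything, and the tool force reads about zero.

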